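# Load a battery into the test bay and bolt its sprung gate

## Task

Get the battery ready for its discharge test: first take the loose spanner out of the test bay and lay it flat in the blue tray. Then tip the battery, which stands on its end in front of the bay, over the edge of the bay's deck so that it lies with its terminals up, and push it right inside, clear of the gate. Then draw the gate's bolt back, swing the gate shut against its spring, hold it there and push the bolt fully home, so that it stays shut when you let go; leave the other things on the bench where they are.

Things in the scene. Friction and masses are not known exactly. Their poses are not given: they have to be found in the camera images.
- bay: Battery test bay, fixed: open-topped grey steel bay. Origin at bench level, middle of the deck's front edge; +x points into the bay, z up. Side walls 62 mm high, inner faces at y = -72 and +72 mm. At their front ends stand posts 16 mm square, 96 mm high, at y = +80 (gate hinge) and -80 mm (bolt keeper). Instrument housing behind: x = 178 to 282 mm, 190 mm wide, 81 mm high.
- bay_mouth (a point): Middle of the front edge of the bay's deck, on its top. The deck is a black steel plate with a rubber mat, 12 mm high above the bench, so its front edge is a 12 mm step against which the battery is tipped; it runs 178 mm back (+x of the bay). Axes as the bay's.
- keeper (a point): Middle of the keeper's slot on the post at the bay's -y side: a steel staple, 14 mm wide along y and up to 120 mm high, whose 16 mm wide slot (along x) takes the bolt's rod when the gate is shut. This point is 106 mm above the bench, 167 mm from the hinge axis. Axes as the bay's.
- gate_hinge (a point): On the gate's vertical hinge axis, at x = -12, y = +80 mm in the bay's frame, 106 mm above the bench. Fixed to the bay, axes as the bay's. A point of the gate r mm from the axis is at x = -12 - r sin(gate), y = 80 - r cos(gate) in the bay's frame.
- gate (a joint): Gate angle, rad: 0 = shut (stop); its torsion spring leaves it near 1.6, swung out to the bay's -x side; stop at 2.2. Yellow frame, clear panel, 152 mm long from the hinge axis, 10 mm thick, 18 to 92 mm above the bench. The spring opens it with 0.48 N m per rad away from 1.62: 0.8 N m when shut, 9 N at the bolt's grip; let go, it flies open.
- bolt (a joint): Throw of the bolt on the gate's top rail, m: 0 = drawn back towards the hinge, 0.035 = fully home (stop). Stays where left (2 N friction). Rod 9 mm thick, centred 106 mm above the bench, its end 150 mm from the hinge axis when drawn back. Above about 0.009 the rod hits the keeper as the gate shuts; so shut the gate with it drawn back, then throw it. Play in the keeper 4 mm.
- bolt_knob (a point): Middle of the bolt's upright round red grip: 20 mm in diameter, 117 to 159 mm above the bench, this point at 140 mm, on the gate's centre line, 85 mm plus the bolt's throw from the hinge axis. Held by it, the gate swings and the bolt slides; turn the hand with the gate, else the grip rolls out between the fingers. Bolt guides 116 mm high stand on the gate 46 and 137 mm from the hinge axis.
- battery: Black block battery, white side labels, 95 x 100 x 151 mm, 0.9 kg, smooth, too wide to grip, standing on its end before the bay. Origin at the centre of that end; z up its 151 mm; x (95 mm) towards the bay. The face at -x bears two brass terminals, red and blue collars, 8 mm proud, at y = +39 and -39 mm, 134 mm up. Lying as wanted, its -x face is up and its z points into the bay.
- battery_center (a point): Centre of the battery block, 75.5 mm from the end it stands on at the start.
- spanner: Loose steel open-ended spanner, 140 mm long, lying flat on the bay's deck at the start, within 25 degrees of the bay's x axis. Origin near mid-length on its underside, x along it; shank 17 mm wide and 7 mm thick, heads 38 mm wide and 8 mm thick.
- tray: Blue open tray fixed to the bench, 200 x 125 mm and 30 mm high, walls and floor 3 mm. Origin under its centre, x along its 200 mm.
- tool_pack: Bystander, loose: grey power tool battery pack, 100 x 76 x 56 mm high, origin under its centre, x along its length. Leave it alone.
- cleaner: Bystander, loose: green spray can 66 mm in diameter, 150 mm high with its white nozzle, origin under its centre. Leave it alone.
- carton: Bystander, loose: cardboard carton 98 x 74 x 60 mm high, origin under its centre, x along its length. Leave it alone.
Not all that is in view belongs to the job. Of the things that look like the spanner, the smallest one is meant.

How it is judged:
By the outcome, as a careful person would: the job done as asked, in the order asked, and still so for the second after the job is handed in, with the robot touching nothing.
It also fails if it takes over 72 s, if anything falls off the work surface, if the arm or the gripper's body presses on something with over 40 N, if the wrist force passes 120 N, or if a joint passes its speed limit or range.

## Robot

A 7-joint arm with a two-finger parallel gripper is mounted at the origin on the work surface. World frame = base frame: x ahead of the robot, y to its left, z up, the work surface at z = 0. Lengths are in m, angles in rad, forces in N, time in s.
With the tool pointing down it reaches from about 0.4 to 0.85 m from the base axis. Payload 10.4 kg.
Tool frame: the origin (TCP) lies between the finger pads; the fingertips stand 19 mm ahead of it and the grasp point (between the pads) is the TCP; x points along the fingers, y is the direction in which the jaws open and shut, and the axes are right-handed (so a half turn about x gives the same grasp; the last joint's range is limited). The gripper opens to 87 mm and grips with 3 to 60 N. Pads are 19 mm wide; open, the fingers measure 117 mm over their backs; the gripper's body (75 mm by 190 mm) begins 51 mm behind the grasp point.
Start: joints at [-1.316, 0.332, -0.065, 1.46, 0.022, 1.35, -0.088], TCP at [0.171, 0.601, 0.242] pointing down, gripper open.
Joint ranges: [-2.6, 2.6], [-0.5, 2.12], [-1.47, 1.34], [0.16, 2.42], [-1.27, 4.41], [0.06, 2.06], [-2.6, 2.6]. Speed limits (rad/s): [2.22, 2.22, 2.79, 2.79, 3.14, 3.14, 3.14].

## Interface

Orientations are given as a unit quaternion [x, y, z, w].
In Python, from bench import r gives the robot as it stands.
- The arm moves only by the tool drive_tool, never from a script. Its argument "motion" is a list of rows, each a list of 4 numbers: the shift along the tool's x, y, z in cm, then the turn about the tool's x in units of 5 degrees (1.0 is 5 degrees). In form: [[tx, ty, tz, twist], ...]. A call has 1 to 20 rows; each row is the pose to reach, as a shift and turn from the pose commanded when the call began, along the tool's axes at that moment; what a row does not reach only later rows make up. A row lasts 1/12 s, in which the tool goes at most 41.7 mm and 7.16 degrees, less where a joint would pass 70% of its speed; a pose out of reach is approached as far as the arm can. A call with a gripper value outside its range is refused whole. "grip" is the closure in counts, from 0 (fully open) to 255 (shut), set as the call begins (left out, the last holds). The fingers move at their own pace and stop on an object; "force" is the grip in N (left out, the last holds). Time passes only in rows, so rows that repeat a pose let the fingers close. It gives the time, the measured TCP pose, the force and the opening at its end, in the units of the state.
- r.read_state(): the state, without advancing time (a new reading comes with each control period).
- r.camera(name): name is "scene" or "top"; returns the picture (420x560x3 uint8, red, green, blue); there is no depth.
- r.calibration(name): a dict with "fx", "fy", "cx", "cy" (pixels), "xyz" and "orientation" of the camera in the world. Camera axes: x right, y up, looking along -z (the intrinsics and any distortion apply to the point x, -y, -z); pixel columns grow to the right and rows downward; lengths in m; the calibration is good to about 2 mm. A picture is of the moment at which its call begins. calibration takes no time and is no camera call.
- r.close_job(): hands the job in, once; it reports no verdict.
The state is a dict: "time": time; "joint_positions": joint angles; "joint_vel": joint speeds; "joint_torque": joint torques, N m; "ee_pos": TCP position; "eef_rot": TCP orientation; "ft_force": force on the tool from outside, world axes, zero at the start; "torque": the same for the moment, N m; "width": finger opening in m.
Only numpy, scipy, OpenCV 4.12 (cv2) and the standard library are available. Lean on these libraries where they do the work, as an engineer would, in place of code of your own. Each camera call takes 0.05 s, during which the arm holds its last target.

## Working session

There is one attempt and no reset: what is moved stays moved. The work goes in short steps, Python scripts to look and compute and a tool call to move; the robot and the scene stay as the last step left them, time stands still between calls to the robot, and variables do not carry over. Pictures are saved under pics/ and viewed, and the job is handed in when it is done.

Besides the shell and the picture viewer there is one more tool, called after "Call:" as name(argument=value, ...) on one line, values as JSON. drive_tool: Moves the arm, as the interface text tells. Its arguments: {"type":"object","properties":{"motion":{"type":"array","items":{"type":"array","items":{"type":"number"}}},"grip":{"type":"number"},"force":{"type":"number"}},"required":["motion"]}

```bash
ls; mkdir -p pics; python3 - <<'E'
from bench import r
import cv2
for n in("scene","top"):
    cv2.imwrite(f"pics/{n}0.png",r.camera(n)[:,:,::-1]); print(r.calibration(n))
s=r.read_state();print(s)
E
```

```text
pics
{'fx': 523.439594463492, 'fy': 523.439594463492, 'cx': 278.59576390368426, 'cy': 210.83694665719378, 'xyz': array([ 1.09248961, -0.60401103,  1.3032083 ]), 'orientation': array([0.27506699, 0.12239255, 0.38896409, 0.87066937])}
{'fx': 383.70502609625464, 'fy': 383.70502609625464, 'cx': 280.14630229347125, 'cy': 204.4488108267431, 'xyz': array([ 0.25853115, -0.0438803 ,  1.16671461]), 'orientation': array([ 0.07357525, -0.07142834, -0.6798069 ,  0.72618679])}
{'time': 0.1, 'joint_positions': array([-1.31556644,  0.33284243, -0.06466398,  1.46087239,  0.02161302,
        1.34991353, -0.08848898]), 'joint_vel': array([ 2.74545609e-04, -2.13109583e-03,  2.93086261e-04, -2.43066965e-03,
       -1.11001816e-03,  8.95054033e-05,  9.07691518e-04]), 'joint_torque': array([ 7.14863927e-04, -6.24539852e+01,  2.42452155e-02, -3.90720785e+01,
       -6.14084001e-02,  3.63807112e-02,  3.81424752e-05]), 'ee_pos': array([0.17135469, 0.60070398, 0.24080513]), 'eef_rot': array([ 0.09743979,  0.70033047, -0.09838478,  0.70025935]), 'ft_force': array([-0.15883034, -0.8526317 ,  0.65883265]), 'torque': array([-0.02181923, -0.00024338, -0.00437976]), 'width': 0.08697003420360686}
```

View pics/scene0.png

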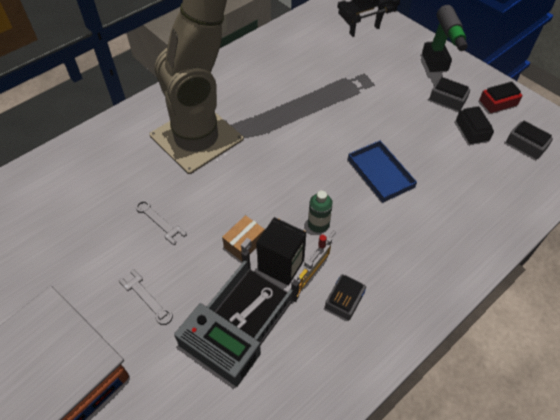

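View pics/top0.png

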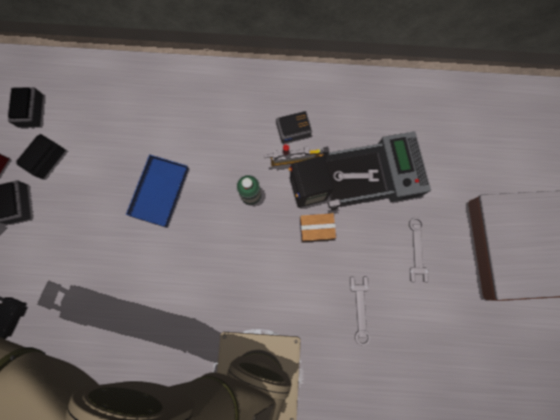

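```bash
cat > h.py <<'E'
import numpy as np, cv2
from scipy.spatial.transform import Rotation as R
from bench import r
def cam(n):
    c=r.calibration(n); return c,R.from_quat(c['orientation']).as_matrix()
def proj(n,P):
    c,M=cam(n); p=(np.atleast_2d(P)-c['xyz'])@M
    return np.c_[c['cx']+c['fx']*p[:,0]/-p[:,2], c['cy']-c['fy']*p[:,1]/-p[:,2]]
def back(n,uv,z):
    c,M=cam(n); uv=np.atleast_2d(uv)
    d=np.c_[(uv[:,0]-c['cx'])/c['fx'],-(uv[:,1]-c['cy'])/c['fy'],-np.ones(len(uv))]@M.T
    t=(np.asarray(z)-c['xyz'][2])/d[:,2]
    return c['xyz']+d*t[:,None]
def tri(uvs,uvt):
    A=np.zeros((3,3));b=np.zeros(3)
    for n,uv in(("scene",uvs),("top",uvt)):
        c,M=cam(n); d=M@np.array([(uv[0]-c['cx'])/c['fx'],-(uv[1]-c['cy'])/c['fy'],-1]);d/=np.linalg.norm(d)
        Q=np.eye(3)-np.outer(d,d);A+=Q;b+=Q@c['xyz']
    return np.linalg.solve(A,b)
def crop(img,x0,y0,x1,y1,k,out):
    c=cv2.resize(img[y0:y1,x0:x1],None,fx=k,fy=k,interpolation=cv2.INTER_CUBIC)
    for u in range((x0+9)//10*10,x1,10):
        cv2.line(c,((u-x0)*k,0),((u-x0)*k,6 if u%50 else 14),(0,255,255),1)
        if u%20==0: cv2.putText(c,str(u),((u-x0)*k+2,16),0,.35,(0,255,255),1)
    for v in range((y0+9)//10*10,y1,10):
        cv2.line(c,(0,(v-y0)*k),(6,(v-y0)*k),(0,255,255),1)
        if v%20==0: cv2.putText(c,str(v),(8,(v-y0)*k+4),0,.35,(0,255,255),1)
    cv2.imwrite(out,c)
E
python3 - <<'E'
from h import *
s=cv2.imread('pics/scene0.png');t=cv2.imread('pics/top0.png')
crop(s,170,185,370,385,3,'pics/s0a.png');crop(t,235,105,435,245,4,'pics/t0a.png')
E
```

```text
(no output)
```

View pics/s0a.png

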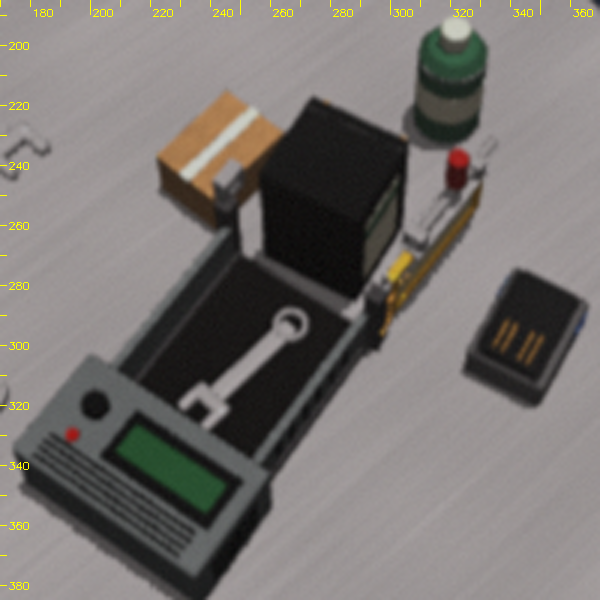

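View pics/t0a.png

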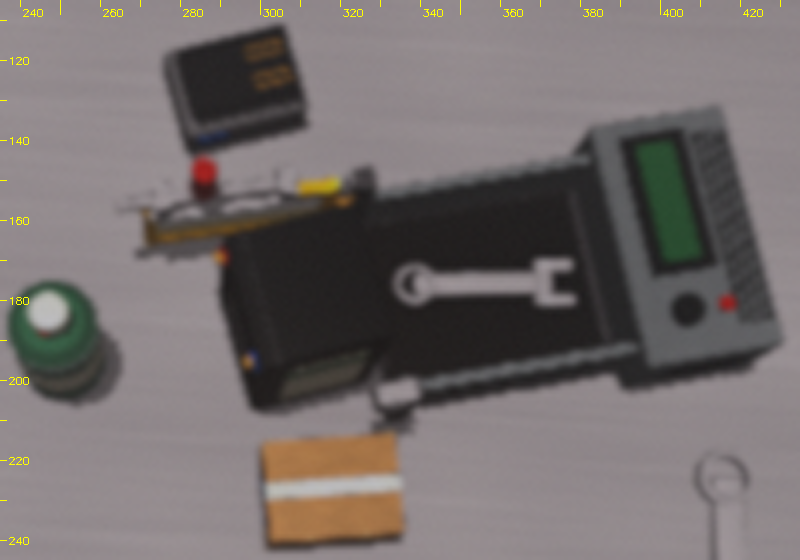

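```bash
cat > fit.py <<'E'
from h import *
from scipy.optimize import least_squares
def T(p,P):
    c,s=np.cos(p[2]),np.sin(p[2]);P=np.atleast_2d(P)
    return np.c_[p[0]+c*P[:,0]-s*P[:,1],p[1]+s*P[:,0]+c*P[:,1],P[:,2]]
def fit(obs,p0):
    f=lambda p:np.concatenate([(proj(n,T(p,P))-uv).ravel() for n,P,uv in obs])
    o=least_squares(f,p0,loss='soft_l1');return o.x,o.fun
def box(x0,x1,y0,y1,z0,z1):
    return np.array([[x,y,z] for z in(z0,z1) for x,y in((x0,y0),(x1,y0),(x1,y1),(x0,y1))])
def draw(img,n,P,k,x0,y0,col):
    q=((proj(n,P)-[x0,y0])*k).round().astype(int)
    for i in range(4):
        for a,b in((i,(i+1)%4),(4+i,4+(i+1)%4),(i,4+i)): cv2.line(img,tuple(map(int,q[a])),tuple(map(int,q[b])),col,1)
E
python3 - <<'E'
from fit import *
Hc=np.array([[.178,-.095,.081],[.178,.095,.081],[.282,-.095,.081],[.282,.095,.081]])
obs=[("scene",Hc,np.array([[201,304],[260,341],[175,335.7],[235,376.7]])),("top",Hc,np.array([[394,197.5],[384.3,137],[430.5,189.5],[415,132]]))]
p,f=fit(obs,[.5,-.1,-1.5]);print(p,f.round(1))
np.save('bay.npy',p)
for n,b,k in(("scene",(170,185,370,385),4),("top",(235,105,435,245),4)):
    im=cv2.imread(f'pics/{n}0.png')[b[1]:b[3],b[0]:b[2]];im=cv2.resize(im,None,fx=k,fy=k,interpolation=2)
    for B in(box(.178,.282,-.095,.095,0,.081),box(0,.178,-.072,.072,.012,.062),box(-.008,.008,.072,.088,0,.096),box(-.008,.008,-.088,-.072,0,.096)):
        draw(im,n,T(p,B),k,b[0],b[1],(0,255,0))
    for g in(1.6,):
        L=lambda r_,z:np.array([-.012-r_*np.sin(g),.08-r_*np.cos(g),z])
        q=((proj(n,T(p,[L(0,.106),L(.152,.092),L(.085,.14),L(.12,.14),L(.085,.159),L(.152,.018)]))-b[:2])*k)
        for u in q: cv2.circle(im,tuple(map(int,u)),3,(255,0,255),1)
    cv2.imwrite(f'pics/{n}0f.png',im[:600,:800])
E
```

```text
[ 0.57979341 -0.17186456 -1.32883993] [-1.1 -2.9  0.8  0.6 -2.  -2.4 -0.   0.3  2.  -0.9 -3.2 -1.1  0.2  1.
 -0.3 -1.8]
```

View pics/scene0f.png

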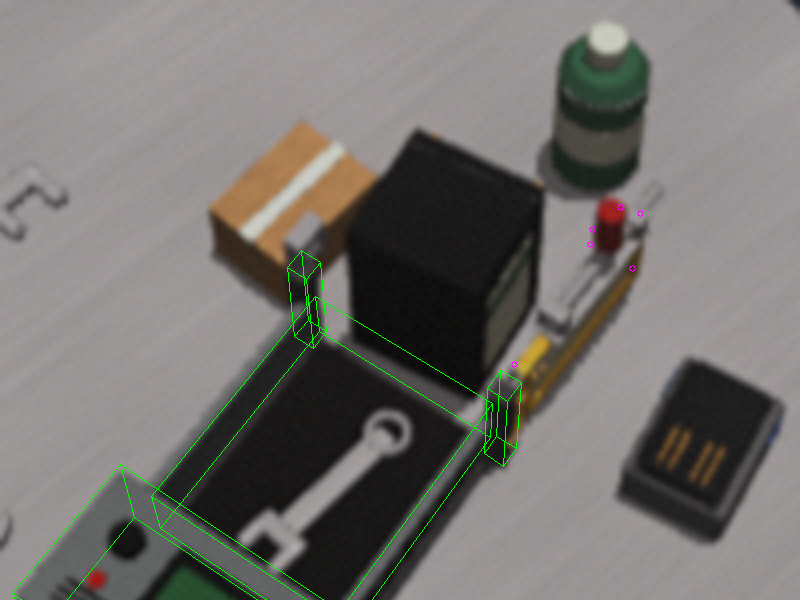

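View pics/top0f.png

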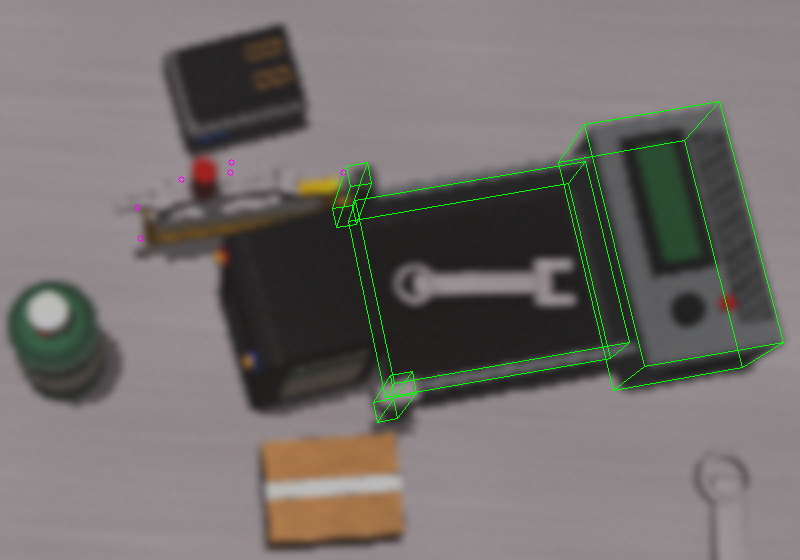

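```bash
python3 - <<'E'
from h import *
s=cv2.imread('pics/scene0.png');t=cv2.imread('pics/top0.png')
crop(s,230,215,330,290,8,'pics/s0b.png');crop(t,260,135,360,210,8,'pics/t0b.png');crop(t,340,125,440,200,8,'pics/t0c.png');crop(s,170,280,270,380,6,'pics/s0c.png')
E
```

```text
(no output)
```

View pics/s0b.png

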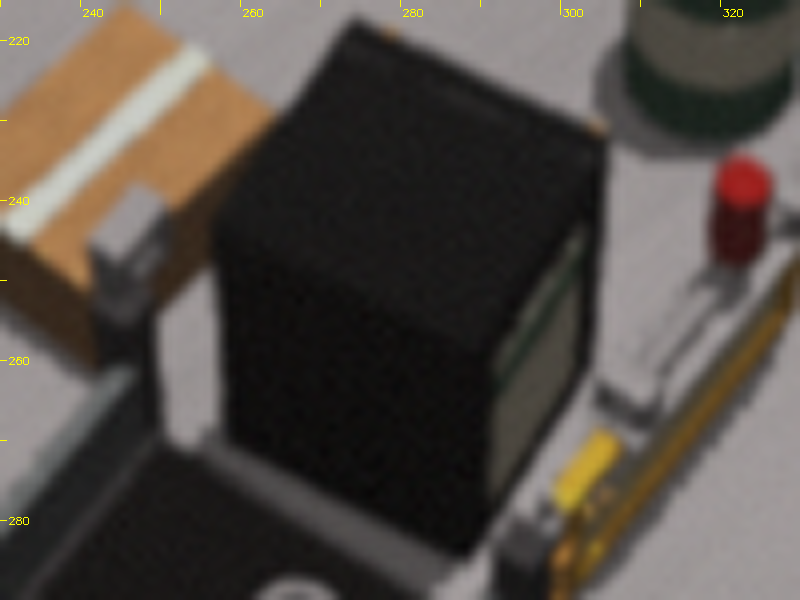

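View pics/t0b.png

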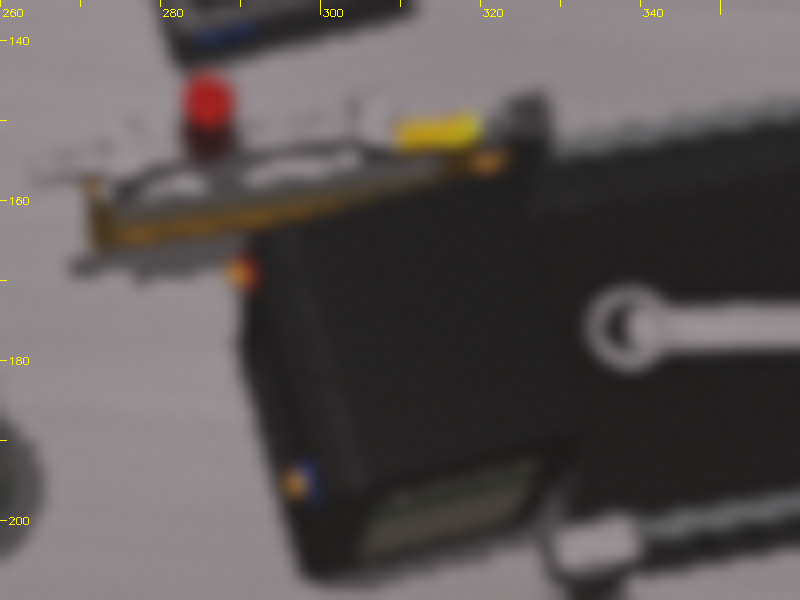

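View pics/t0c.png

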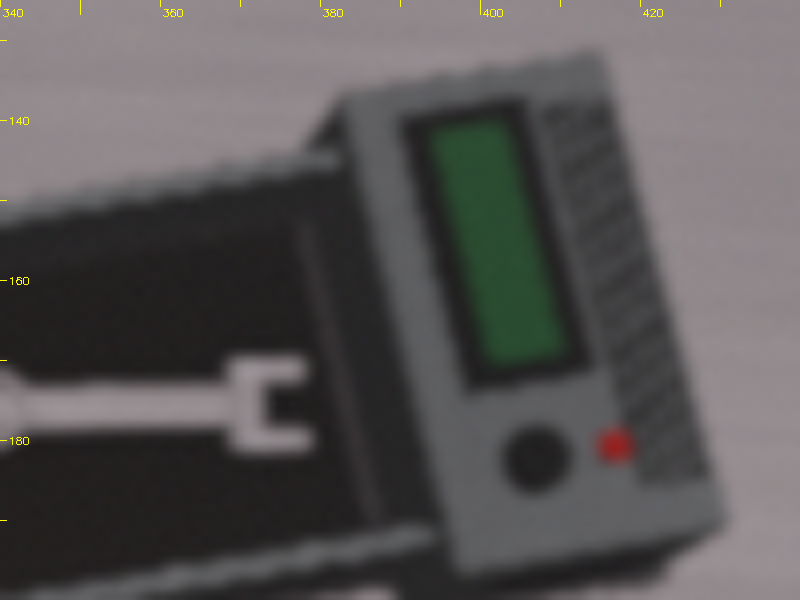

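View pics/s0c.png

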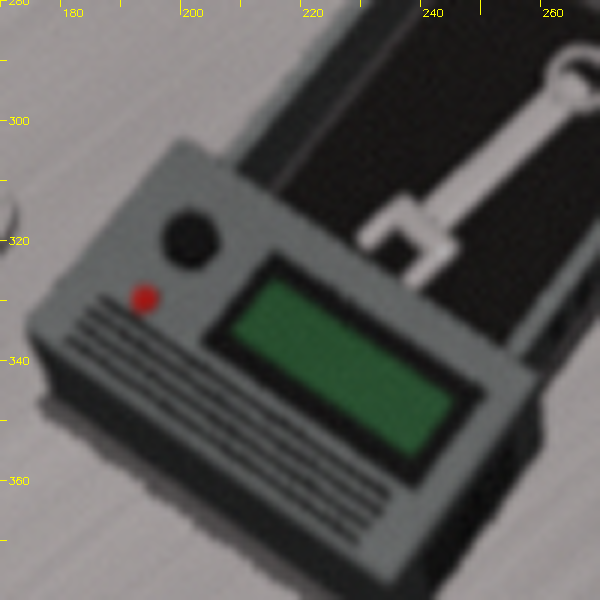

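```bash
python3 - <<'E'
from h import *
for k,a,b in(("H1",(259,341),(383,136.5)),("H2",(235,376.5),(414,131.5)),("H3",(175,335),(430.5,191)),("H4",(200,303),(397.5,196.5)),("staple",(245,242),(334,203.5)),("grip",(322.5,237.5),(285.5,147.5)),("ringend",(264,293),(338,176)),):
    X=tri(a,b);print(k,X.round(4),proj("scene",X)-a,proj("top",X)-b)
p=np.load('bay.npy')
# gripper check
X=r.read_state()['ee_pos'];print(proj("scene",X),proj("top",X))
print(proj("scene",[0,0,0]),proj("top",[0,0,0]))
E
```

```text
H1 [ 0.7116 -0.3259  0.0855] [[-0.31511038  0.04437619]] [[-0.21058923 -0.14950892]]
H2 [ 0.7373 -0.4219  0.0771] [[-0.18218366  0.02183921]] [[-0.11906371 -0.0795784 ]]
H3 [ 0.557  -0.4685  0.0734] [[-1.11458437  0.0491011 ]] [[-0.80147368 -0.52140416]]
H4 [ 0.5323 -0.3712  0.0782] [[-0.66880927  0.04377607]] [[-0.48885984 -0.33676562]]
staple [ 0.4898 -0.1829  0.1183] [[-0.21850251  0.02742095]] [[-0.16845129 -0.12524266]]
grip [ 0.6317 -0.0377  0.1549] [[-0.15738907  0.03922072]] [[-0.11896636 -0.09312825]]
ringend [ 0.5985 -0.2087  0.0161] [[ 1.11910543 -0.17704247]] [[0.79667702 0.58239726]]
[[363.946757   25.8784527]] [[  0.46060788 303.99633317]]
[[195.41928733 137.31917225]] [[257.24572532 376.13209402]]
```

```bash
python3 - <<'E'
from fit import *
P=np.array([[.178,.095,.081],[.282,.095,.081],[.282,-.095,.081],[.178,-.095,.081],[-.012,-.087,.120]])
S=np.array([[259,341],[235,376.5],[175,335],[200,303],[245,242]]);U=np.array([[383,136.5],[414,131.5],[430.5,191],[397.5,196.5],[334,203.5]])
p,f=fit([("scene",P,S),("top",P,U)],[.58,-.17,-1.33]);print(p,np.degrees(p[2]));print(f.reshape(-1,2).round(1))
np.save('bay.npy',p)
# grip in bay
c,s=np.cos(p[2]),np.sin(p[2]);M=np.array([[c,s],[-s,c]])
g=M@(np.array([.6317,-.0377])-p[:2]);print('grip bay',g, 'r',np.hypot(g[0]+.012,g[1]-.08),'ang',np.arctan2(-(g[0]+.012),80e-3-g[1]))
for n,uv,z in(("scene",[[264,293],[247,313.5],[238,311.5],[229,320.5],[245,320.5],[237,327]],.02),("top",[[338,176],[366,175.5],[369,170],[377.5,171],[369,181],[378,180]],.02)):
    w=back(n,uv,[z]*len(uv));print(n,w.round(4).tolist());print(((w[:,:2]-p[:2])@M.T).round(4).tolist())
for n,b,k in(("scene",(170,205,370,355),4),("top",(235,105,435,245),4)):
    im=cv2.imread(f'pics/{n}0.png')[b[1]:b[3],b[0]:b[2]];im=cv2.resize(im,None,fx=k,fy=k,interpolation=2)
    for B in(box(.178,.282,-.095,.095,0,.081),box(0,.178,-.072,.072,.012,.062),box(-.008,.008,.072,.088,0,.096),box(-.008,.008,-.088,-.072,0,.096),box(-.098,-.003,-.05,.05,0,.151)):
        draw(im,n,T(p,B),k,b[0],b[1],(0,255,0))
    cv2.imwrite(f'pics/{n}0g.png',im[:600,:800])
E
```

```text
[ 0.57722957 -0.17337248 -1.3189325 ] -75.5692655650738
[[ 1.5  0.3]
 [-0.   0.5]
 [-2.5 -1.1]
 [-0.9 -1.6]
 [-0.3 -0.2]
 [-1.9 -0.3]
 [ 0.6 -1.3]
 [ 0.8 -0.6]
 [-0.8  0.3]
 [ 0.1 -0.3]]
grip bay [-0.11781742  0.08656272] r 0.10602072765887857 ang 1.6327362837375914
scene [[0.5984, -0.2125, 0.02], [0.6134, -0.2848, 0.02], [0.5932, -0.2988, 0.02], [0.5971, -0.3324, 0.02], [0.6249, -0.3012, 0.02], [0.6249, -0.3282, 0.02]]
[[0.0432, 0.0107], [0.1169, 0.0072], [0.1255, -0.0158], [0.1589, -0.0204], [0.1357, 0.0143], [0.1618, 0.0076]]
top [[0.5991, -0.2057, 0.02], [0.6065, -0.2924, 0.02], [0.6249, -0.3013, 0.02], [0.6234, -0.3278, 0.02], [0.5894, -0.302, 0.02], [0.5945, -0.3298, 0.02]]
[[0.0367, 0.0131], [0.1225, -0.0013], [0.1358, 0.0143], [0.1611, 0.0062], [0.1276, -0.0202], [0.1558, -0.0223]]
```

View pics/scene0g.png

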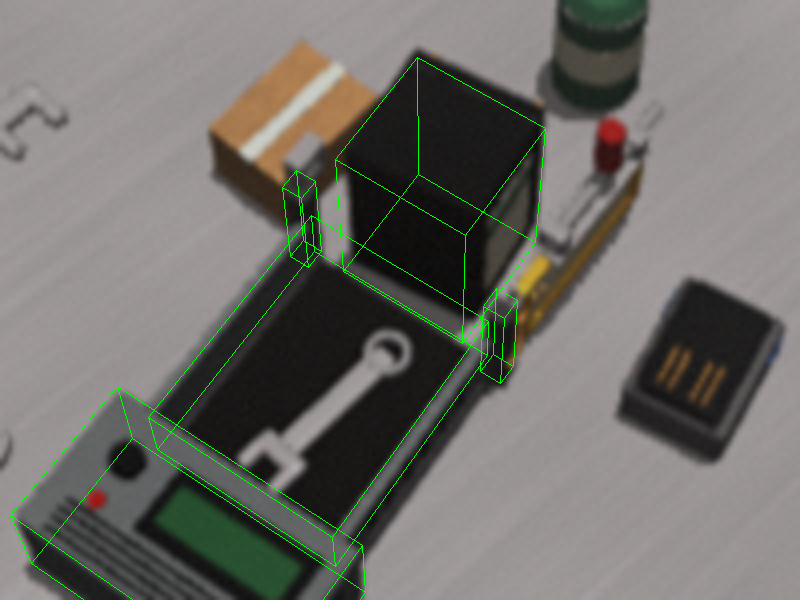

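View pics/top0g.png

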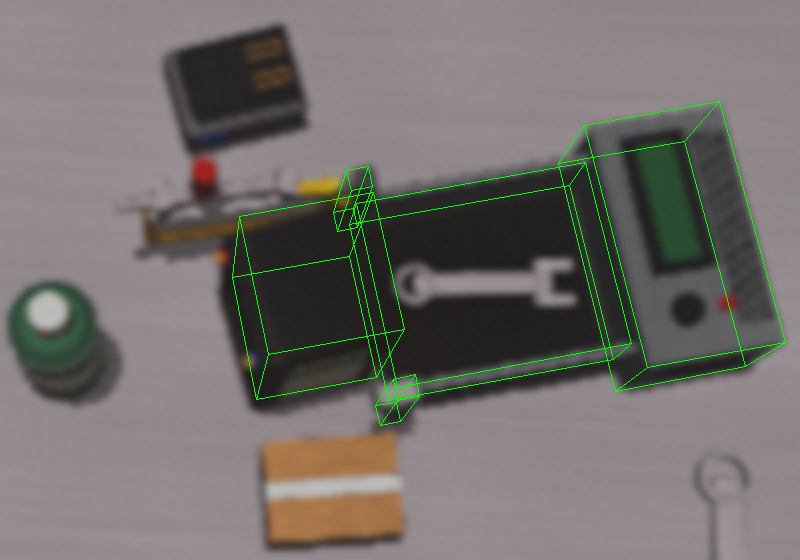

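```bash
python3 - <<'E'
from fit import *
p=np.load('bay.npy');c,s=np.cos(p[2]),np.sin(p[2]);M=np.array([[c,s],[-s,c]])
tb=lambda w:(np.asarray(w)[:2]-p[:2])@M.T
h=.0475
P=np.array([[-h,-.05,.151],[-h,.05,.151],[h,.05,.151],[h,-.05,.151],[h,.05,0],[h,-.05,0]])
S=np.array([[275,217.5],[305.9,232.5],[290.6,258],[257.5,243],[288,284.5],[258,269]])
P2=np.array([[-.053,.039,.134],[-.053,-.039,.134],[-h,-.05,0]]);U=np.array([[290.5,169],[297,195],[298,207]])
for o in([("scene",P,S)],[("top",P2,U)],[("scene",P,S),("top",P2,U)]):
    q,f=fit(o,[.55,-.1,-1.3]);print('bat',q.round(4),tb(q),np.degrees(q[2]-p[2]),f.round(1))
np.save('bat.npy',q)
P=np.array([[.1,-.0625,.03],[.1,.0625,.03],[-.1,.0625,.03],[-.1,-.0625,.03]])
for n,uv in(("scene",[[382,143],[348,158],[385,199],[415,182]]),("top",[[151,155],[188,167],[167,226],[128,213]])):
    print(n,back(n,uv,[.03]*4).round(3).tolist())
for n,uv,z in(("scene",[322,194],.15),("top",[247,183],.15)): w=back(n,uv,[z])[0];print('cleaner',w.round(3),tb(w))
E0=r.read_state()['eef_rot'];print(R.from_quat(E0).as_matrix().round(3))
im=cv2.imread('pics/scene0.png');crop(im,335,130,425,210,6,'pics/s0t.png')
im=cv2.imread('pics/top0.png');crop(im,115,140,205,240,6,'pics/t0t.png')
E
```

```text
bat [ 0.5586 -0.1117 -1.2538] [-0.06438216 -0.00269223] 3.728986160394312 [-0.3 -1.8  1.9 -1.1 -0.6  0.8 -1.3 -1.1  1.   1.6  0.   1.1]
bat [ 0.5569 -0.1177 -1.2613] [-0.05893804 -0.00581578] 3.303673007652267 [-0.2 -0.4  0.3 -0.1 -0.1  0.7]
bat [ 0.5585 -0.1141 -1.2329] [-0.06207646 -0.0033785 ] 4.931334095597938 [-1.5 -1.2  1.  -1.  -0.8  1.2 -1.9 -0.1  0.8  2.  -0.5  2.  -1.7 -0.4
 -0.5 -0.4 -0.7  0.4]
scene [[0.452, 0.425, 0.03], [0.423, 0.296, 0.03], [0.61, 0.261, 0.03], [0.628, 0.38, 0.03]]
top [[0.625, 0.378, 0.03], [0.594, 0.259, 0.03], [0.407, 0.3, 0.03], [0.439, 0.422, 0.03]]
cleaner [0.528 0.063 0.15 ] [-0.24144825  0.01174163]
cleaner [0.524 0.061 0.15 ] [-0.23996568  0.00678437]
[[-0.     0.274  0.962]
 [-0.001  0.962 -0.274]
 [-1.    -0.001  0.   ]]
```

View pics/s0t.png

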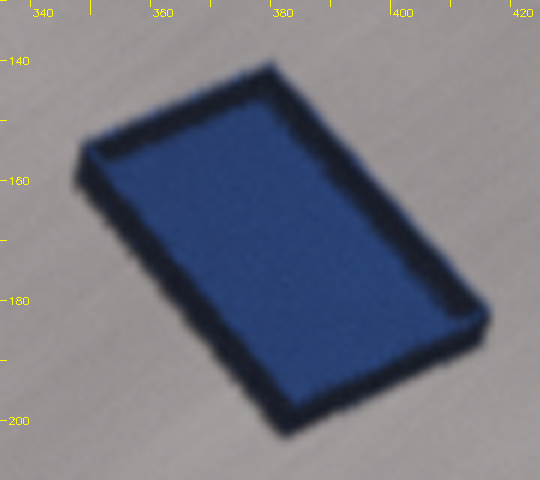

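View pics/t0t.png

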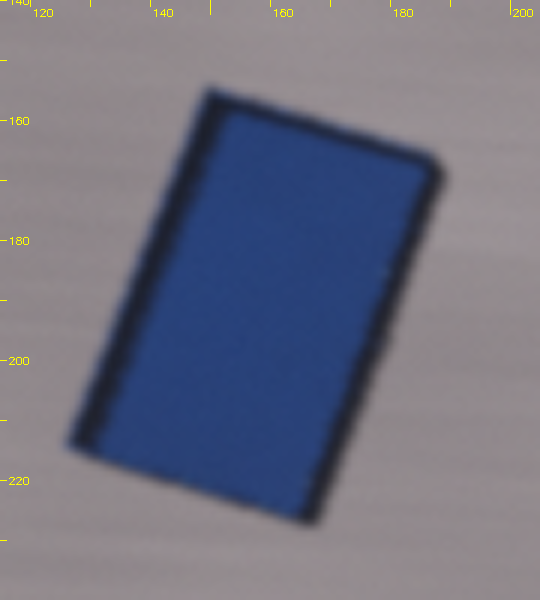

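```bash
cat > go.py <<'E'
from fit import *
bay=np.load('bay.npy')
def b2w(x,y,z): return T(bay,[[x,y,z]])[0]
def go(P,yaw=None):
    s=r.read_state();M=R.from_quat(s['eef_rot']).as_matrix()
    cur=np.degrees(np.arctan2(M[1,1],M[0,1]))
    d=M.T@(np.asarray(P)-s['ee_pos'])*100
    tw=0 if yaw is None else -(((yaw-cur)+180)%360-180)/5
    print('move',d.round(2),'twist',round(tw,2),'| t',round(s['time'],2),'pos',s['ee_pos'].round(4),'yaw',cur.round(1),'w',round(s['width'],4),'F',s['ft_force'].round(1),'q',s['joint_positions'].round(2))
    w=(s['ee_pos'][:2]-bay[:2]);c,q=np.cos(bay[2]),np.sin(bay[2]);print('bay pos',(c*w[0]+q*w[1]).round(4),(-q*w[0]+c*w[1]).round(4))
def pic(n,tag,b=None,k=4):
    im=r.camera(n)[:,:,::-1].copy();cv2.imwrite(f'pics/{tag}_{n}_full.png',im)
    if b: crop(im,*b,k,f'pics/{tag}_{n}.png')
E
python3 -c "
from go import *
go([.604,-.2615,.24],5.7)"
```

```text
move [  0.18 -71.05  65.25] twist 13.68 | t 0.1 pos [0.1714 0.6007 0.2408] yaw 74.1 w 0.087 F [-0.2 -0.9  0.7] q [-1.32  0.33 -0.06  1.46  0.02  1.35 -0.09]
bay pos -0.8508 -0.2002
```

Call:
drive_tool(motion=[[0, -35.5, 32.6, 7], [0, -35.5, 32.6, 7], [0, -35.5, 32.6, 7], [0, -35.5, 32.6, 7], [0, -35.5, 32.6, 7], [0, -35.5, 32.6, 7], [0, -35.5, 32.6, 7], [0, -35.5, 32.6, 7], [0, -35.5, 32.6, 7], [0, -35.5, 32.6, 7], [0, -71, 65.2, 13.7], [0, -71, 65.2, 13.7], [0, -71, 65.2, 13.7], [0, -71, 65.2, 13.7], [0, -71, 65.2, 13.7], [0, -71, 65.2, 13.7], [0, -71, 65.2, 13.7], [0, -71, 65.2, 13.7], [0, -71, 65.2, 13.7], [0, -71, 65.2, 13.7]], grip=100)

```text
time: 1.77
ee_pos: [0.5457, -0.1455, 0.2415]
eef_rot: [0.475, 0.524, -0.475, 0.524]
ft_force: [0.5, 0.5, 0.2]
width: 0.0531
```

```bash
python3 -c "
from go import *
go([.604,-.2615,.24],5.7)"
```

```text
move [ 0.15  4.67 12.12] twist -0.01 | t 1.77 pos [ 0.5457 -0.1455  0.2415] yaw 5.6 w 0.0531 F [0.5 0.5 0.2] q [-0.47  0.23  0.77  1.66 -0.17  1.31  0.42]
bay pos -0.0349 -0.0236
```

Call:
drive_tool(motion=[[0, 4.7, 12.1, 0], [0, 4.7, 12.1, 0], [0, 4.7, 12.1, 0], [0, 4.7, 12.1, 0], [12, 4.7, 12.1, 0], [12, 4.7, 12.1, 0], [12, 4.7, 12.1, 0], [12, 4.7, 12.1, 0], [12, 4.7, 12.1, 0], [12, 4.7, 12.1, 0]])

```text
time: 2.6
ee_pos: [0.6045, -0.2602, 0.1239]
eef_rot: [0.475, 0.523, -0.475, 0.525]
ft_force: [0.1, -0.2, 0.5]
width: 0.0524
```

```bash
python3 -c "
from go import *
pic('scene','a',(200,215,330,365),4);pic('top','a',(300,110,440,230),5)
go([.604,-.2615,.0325],5.7)
e=r.read_state()['ee_pos'];print(proj('scene',[e-[0,0,.019]]),proj('top',[e-[0,0,.019]]))"
```

```text
move [ 9.2  -0.14  0.09] twist -0.02 | t 2.7 pos [ 0.605  -0.2603  0.1245] yaw 5.6 w 0.0531 F [0.2 0.6 0. ] q [-0.18  0.58  0.73  1.54 -0.4   1.18  0.72]
bay pos 0.0911 0.0052
[[250.65568733 291.15801193]] [[361.49369152 167.04911789]]
```

View pics/a_scene.png

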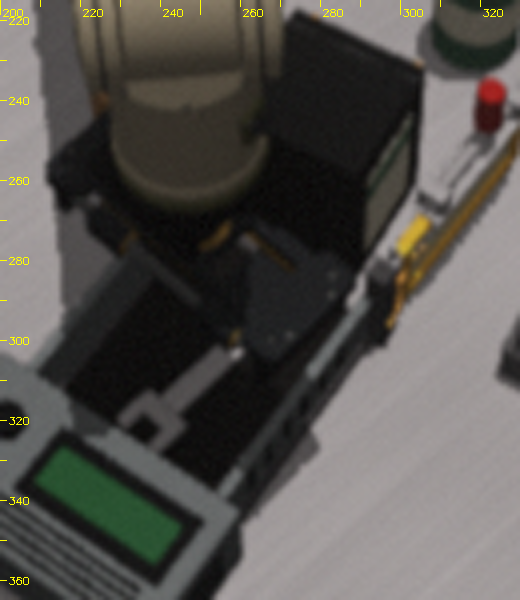

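View pics/a_top.png

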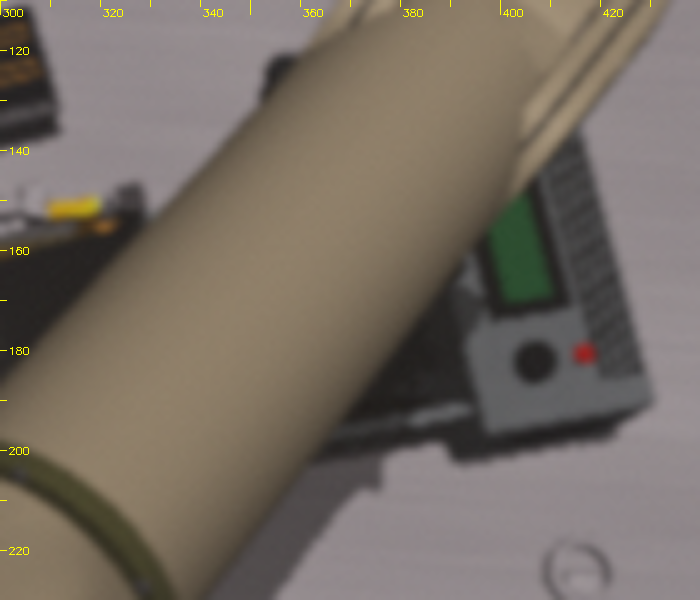

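```bash
python3 -c "
from go import *
s=r.read_state();e=s['ee_pos'];M=R.from_quat(s['eef_rot']).as_matrix()
for sy in(-1,1):
  for t in (.0265,.0415):
    for z in(-.0095,.0095): print(sy,t,z,proj('scene',[e+M@[.019,sy*t,z]]))
im=cv2.imread('pics/a_scene_full.png');im=im[255:335,205:300];im=np.clip(im.astype(float)*2.2,0,255).astype('uint8');cv2.imwrite('pics/a_b.png',cv2.resize(im,None,fx=7,fy=7,interpolation=2))
"
```

```text
-1 0.0265 -0.0095 [[245.83228493 282.34194644]]
-1 0.0265 0.0095 [[240.56529254 287.28871124]]
-1 0.0415 -0.0095 [[241.66129136 278.79847869]]
-1 0.0415 0.0095 [[236.39220756 283.70202641]]
1 0.0265 -0.0095 [[260.86780106 295.11536978]]
1 0.0265 0.0095 [[255.61019007 300.21950606]]
1 0.0415 -0.0095 [[265.20956799 298.80391805]]
1 0.0415 0.0095 [[259.95520284 303.95395946]]
```

View pics/a_b.png

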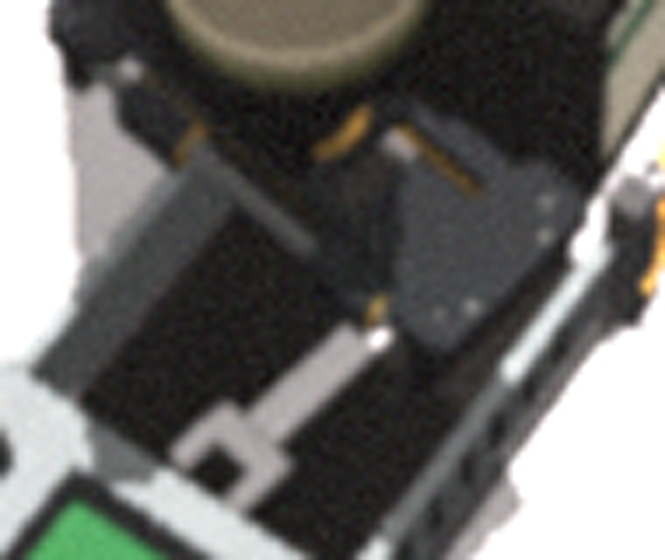

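Call:
drive_tool(motion=[[4, 0, 0, 0], [8, 0, 0, 0], [8, 0, 0, 0], [9.15, -0.1, 0.1, 0], [9.15, -0.1, 0.1, 0], [9.15, -0.1, 0.1, 0]])

```text
time: 3.2
ee_pos: [0.6043, -0.2617, 0.0329]
eef_rot: [0.476, 0.522, -0.475, 0.525]
ft_force: [0.3, -0.1, 1.1]
width: 0.0525
```

Call:
drive_tool(motion=[[0, 0, 0, 0], [0, 0, 0, 0], [0, 0, 0, 0], [0, 0, 0, 0], [0, 0, 0, 0], [0, 0, 0, 0]], grip=255, force=30)

```text
time: 3.7
ee_pos: [0.6032, -0.2615, 0.0316]
eef_rot: [0.475, 0.523, -0.475, 0.524]
ft_force: [-1.2, -0.4, 6.4]
width: 0.0209
```

Call:
drive_tool(motion=[[0, 0, 0, 0], [0, 0, 0, 0], [0, 0, 0, 0], [0, 0, 0, 0]])

```text
time: 4.03
ee_pos: [0.6033, -0.2615, 0.0316]
eef_rot: [0.475, 0.523, -0.475, 0.524]
ft_force: [-1.6, -0.8, 7.1]
width: 0.0162
```

Call:
drive_tool(motion=[[-1, 0, 0, 0], [-2, 0, 0, 0], [-4, 0, 0, 0], [-8, 0, 0, 0], [-12, 0, 0, 0], [-16, 0, 0, 0], [-18, 0, 0, 0], [-18, 0, 0, 0]])

```text
time: 4.7
ee_pos: [0.6046, -0.2622, 0.217]
eef_rot: [0.477, 0.521, -0.474, 0.527]
ft_force: [-0.2, -0.8, -0.7]
width: 0.0164
```

```bash
python3 -c "
from go import *
pic('scene','b',(200,185,330,335),4)
go([.520,.340,.2],77)"
```

```text
move [  1.25  -2.5  -60.68] twist -14.29 | t 4.75 pos [ 0.6037 -0.2615  0.2137] yaw 5.6 w 0.0162 F [-0.4  0.6 -2. ] q [-0.2   0.5   0.77  1.44 -0.35  1.33  0.68]
bay pos 0.092 0.0037
```

View pics/b_scene.png

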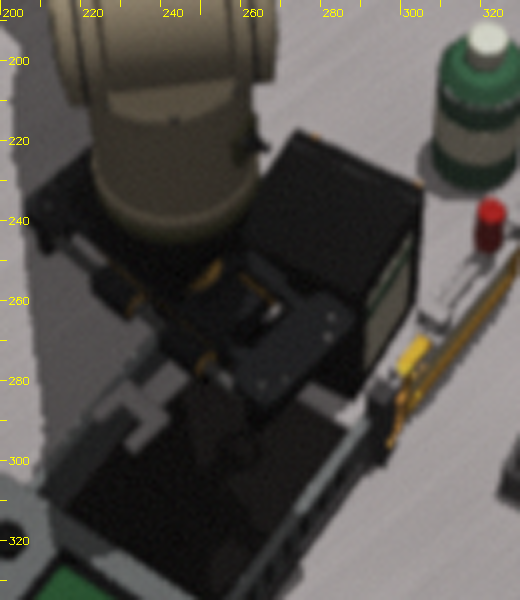

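Call:
drive_tool(motion=[[0, 0, -3, 0], [0, -0.5, -7, -1.4], [0, -0.5, -11, -2.8], [0, -1, -15, -4.2], [0, -1, -19, -5.6], [0, -1, -23, -7], [0, -1.2, -27, -8.4], [0, -1.5, -31, -9.8], [0, -1.7, -35, -11.2], [0, -1.8, -39, -12.6], [0, -1.9, -43, -14], [0, -2, -47, -14.3], [0, -2.1, -51, -14.3], [0, -2.3, -55, -14.3], [0, -2.4, -58, -14.3], [0, -2.5, -60.7, -14.3], [0, -2.5, -60.7, -14.3], [0, -2.5, -60.7, -14.3], [0, -2.5, -60.7, -14.3]])

```text
time: 6.33
ee_pos: [0.5187, 0.3399, 0.2092]
eef_rot: [0.079, 0.703, -0.08, 0.702]
ft_force: [1.0, 0.3, -1.4]
width: 0.0163
```

```bash
python3 -c "
from go import *
pic('scene','c',(330,80,450,220),4);pic('top','c',(80,120,220,240),5)
go([.520,.340,.028],77)"
```

```text
move [18.18  0.1   0.06] twist -0.01 | t 6.43 pos [0.5193 0.3393 0.2098] yaw 77.0 w 0.0168 F [-0.2 -0.5 -1.2] q [-0.92  0.35  0.34  1.54 -0.12  1.28  0.78]
bay pos -0.5109 0.0716
```

View pics/c_scene.png

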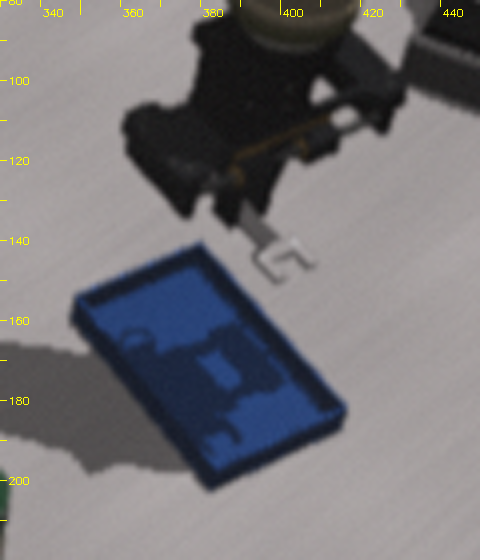

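View pics/c_top.png

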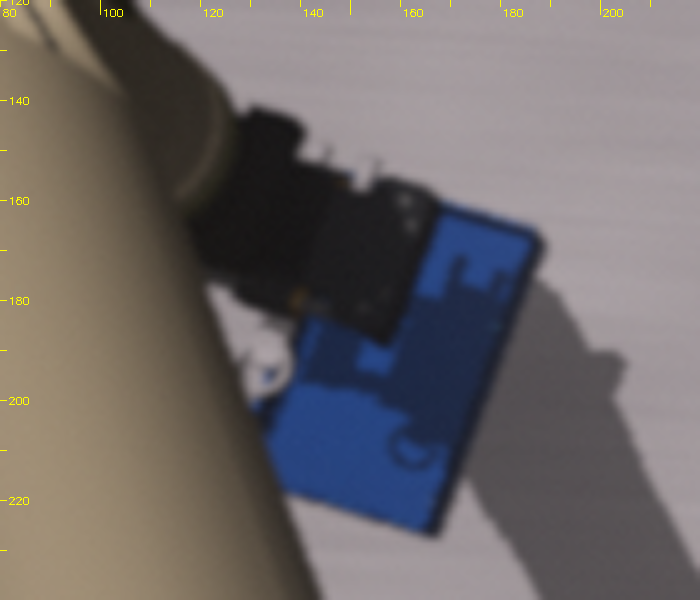

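Call:
drive_tool(motion=[[4, 0, 0, 0], [8, 0, 0, 0], [12, 0, 0, 0], [15, 0, 0, 0], [17, 0, 0, 0], [18, 0, 0, 0], [18.6, 0, 0, 0], [18.6, 0, 0, 0], [18.6, 0, 0, 0], [18.6, 0, 0, 0]])

```text
time: 7.27
ee_pos: [0.5198, 0.3414, 0.0257]
eef_rot: [0.08, 0.702, -0.079, 0.703]
ft_force: [0.0, -0.1, -0.2]
width: 0.0166
```

Call:
drive_tool(motion=[[0, 0, 0, 0], [0, 0, 0, 0], [0, 0, 0, 0], [0, 0, 0, 0]], grip=120)

```text
time: 7.6
ee_pos: [0.519, 0.3412, 0.0245]
eef_rot: [0.08, 0.702, -0.079, 0.703]
ft_force: [0.2, -0.4, -0.4]
width: 0.0356
```

Call:
drive_tool(motion=[[-2, 0, 0, 0], [-5, 0, 0, 0], [-9, 0, 0, 0], [-13, 0, 0, 0], [-17, 0, 0, 0], [-21, 0, 0, 0], [-21, 0, 0, 0], [-21, 0, 0, 0]], grip=220)

```text
time: 8.27
ee_pos: [0.5199, 0.3416, 0.237]
eef_rot: [0.081, 0.701, -0.078, 0.704]
ft_force: [0.0, -0.7, -1.1]
width: 0.0124
```

```bash
python3 -c "
from go import *
pic('scene','d',(230,80,450,280),3);pic('top','d',(80,120,220,240),5)
go(b2w(-.145,0,.24),14.4)"
```

```text
move [ -0.66 -35.93  10.56] twist 12.54 | t 8.37 pos [0.5184 0.3409 0.2333] yaw 77.1 w 0.0121 F [-0.4  0.1 -0.5] q [-0.93  0.33  0.35  1.5  -0.12  1.33  0.78]
bay pos -0.5127 0.0712
```

View pics/d_scene.png

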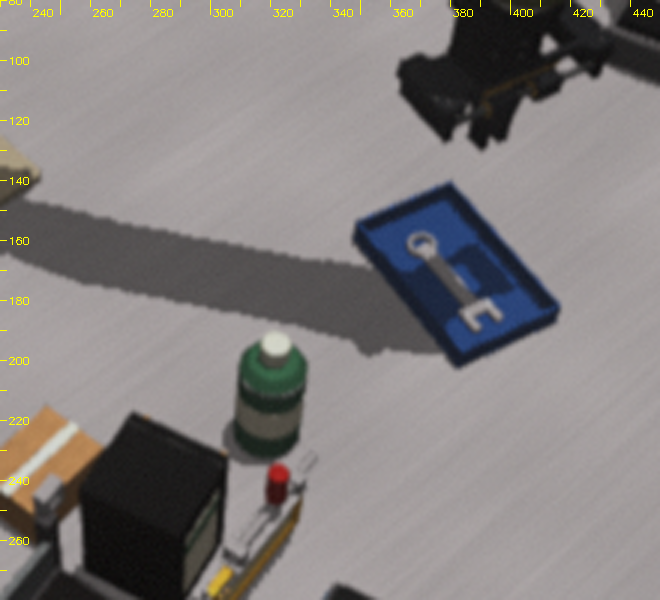

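Call:
drive_tool(motion=[[0, -3, 1, 1.3], [0, -7, 2, 2.6], [0, -11, 3, 4], [0, -15, 4.2, 5.4], [0, -19, 5.4, 6.8], [0, -23, 6.6, 8.2], [0, -27, 7.8, 9.6], [0, -31, 9, 11], [0, -34, 10, 12.5], [0, -35.9, 10.5, 12.5], [0, -35.9, 10.5, 12.5], [0, -35.9, 10.5, 12.5], [0, -35.9, 10.5, 12.5], [0, -35.9, 10.5, 12.5]])

```text
time: 9.53
ee_pos: [0.5407, -0.0308, 0.2333]
eef_rot: [0.432, 0.56, -0.432, 0.56]
ft_force: [0.4, -0.5, -0.6]
width: 0.0119
```

```bash
python3 -c "
from go import *
pic('scene','e',(200,130,360,300),4)
go(b2w(-.145,-.005,.139),14.4)
s=r.read_state();e=s['ee_pos'];print(proj('scene',[e-[0,0,.019],e]))
"
```

```text
move [ 9.45 -0.51  0.21] twist 0.07 | t 9.58 pos [ 0.5408 -0.0309  0.2335] yaw 14.7 w 0.0119 F [-0.5  0.9 -0.5] q [-0.64  0.17  0.69  1.73 -0.11  1.29  0.33]
bay pos -0.1471 0.0002
[[300.97085134 201.36907268]
 [301.23866427 196.96928877]]
```

View pics/e_scene.png

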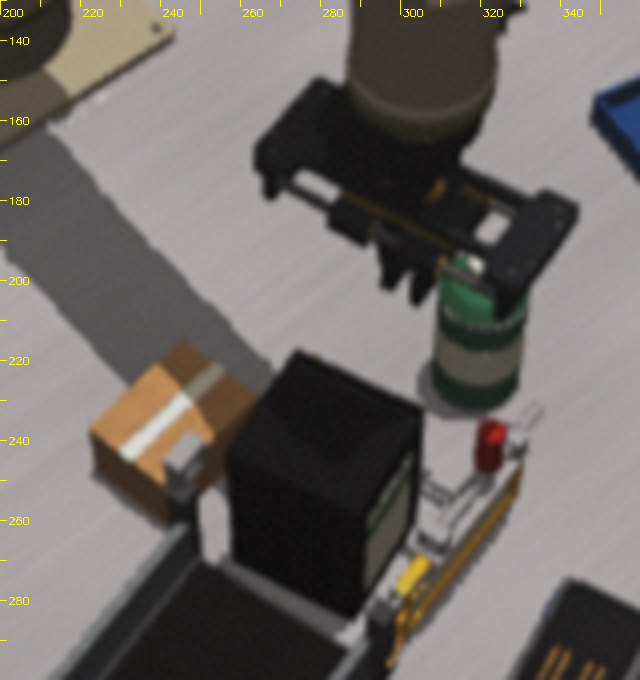

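Call:
drive_tool(motion=[[3, -0.5, 0, 0], [7, -0.5, 0, 0], [9.4, -0.5, 0, 0], [9.4, -0.5, 0, 0], [9.4, -0.5, 0, 0]])

```text
time: 10.0
ee_pos: [0.5356, -0.0331, 0.1397]
eef_rot: [0.432, 0.56, -0.433, 0.559]
ft_force: [-0.5, -0.2, 1.0]
width: 0.0116
```

Call:
drive_tool(motion=[[0, 0, 0.8, 0], [0, 0, 1.6, 0], [0, 0, 2.2, 0], [0, 0, 2.6, 0], [0, 0, 3, 0], [0, 0, 3.4, 0], [0, 0, 3.8, 0], [0, 0, 4.2, 0]])

```text
time: 10.67
ee_pos: [0.5472, -0.0736, 0.1408]
eef_rot: [0.433, 0.56, -0.432, 0.559]
ft_force: [-1.5, 4.5, 4.0]
width: 0.0119
```

```bash
python3 -c "
from go import *
pic('scene','f',(200,130,360,300),4)
go(b2w(-.145,-.005,.139),14.4)
"
```

```text
move [ 0.19 -0.05 -4.19] twist 0.04 | t 10.72 pos [ 0.5473 -0.0746  0.1408] yaw 14.6 w 0.0117 F [-1.5  2.8  3.1] q [-0.54  0.29  0.69  1.81 -0.21  1.11  0.48]
bay pos -0.1031 -0.0044
```

View pics/f_scene.png

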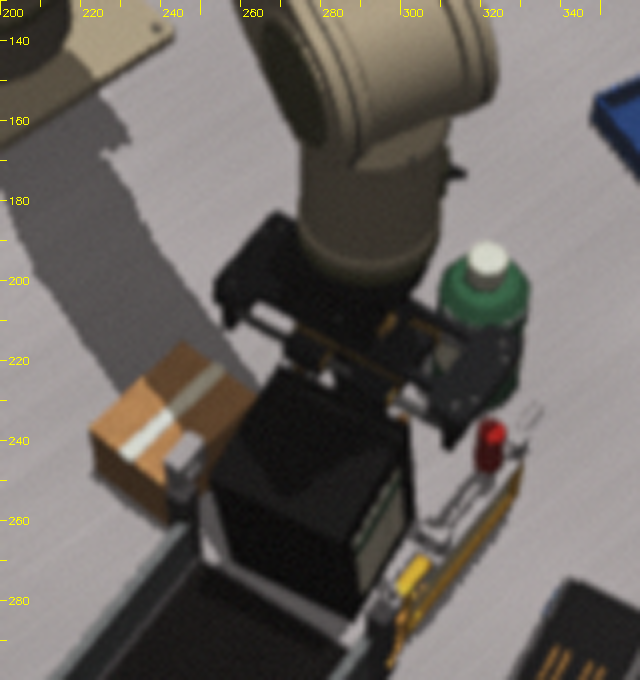

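Call:
drive_tool(motion=[[0, 0, 0.5, 0], [0, 0, 1, 0], [0, 0, 1.5, 0], [0, 0, 2, 0], [0, 0, 2.5, 0], [0, 0, 3, 0], [0, 0, 3.4, 0], [0, 0, 3.4, 0]])

```text
time: 11.38
ee_pos: [0.555, -0.109, 0.1398]
eef_rot: [0.433, 0.559, -0.433, 0.559]
ft_force: [-0.4, 0.1, -0.3]
width: 0.0118
```

```bash
python3 -c "
from go import *
pic('scene','g',(200,160,360,310),4)
go(b2w(-.145,-.005,.139),14.4)
"
```

```text
move [ 0.07  0.06 -7.66] twist 0.02 | t 11.43 pos [ 0.5549 -0.1084  0.1397] yaw 14.5 w 0.0116 F [0.4 0.2 0.4] q [-0.47  0.33  0.7   1.78 -0.23  1.12  0.56]
bay pos -0.0684 -0.0055
```

View pics/g_scene.png

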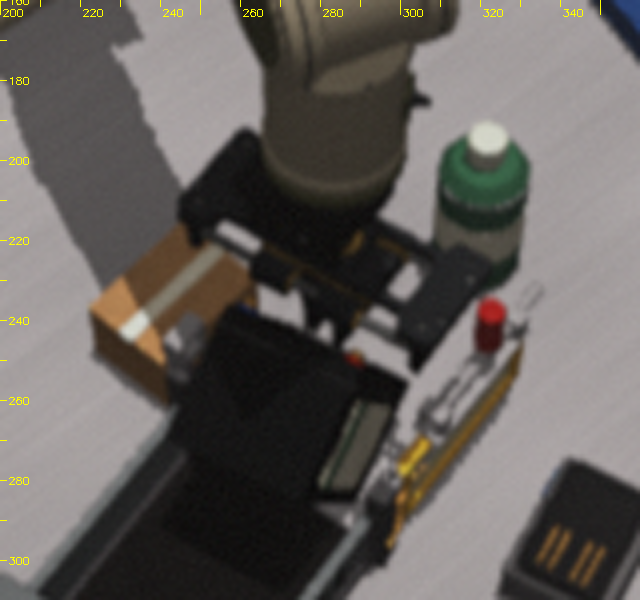

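Call:
drive_tool(motion=[[0, 0, 0.5, 0], [0, 0, 1, 0], [0, 0, 1, 0]])

```text
time: 11.68
ee_pos: [0.5577, -0.1183, 0.14]
eef_rot: [0.433, 0.559, -0.433, 0.559]
ft_force: [-0.4, -0.2, 0.7]
width: 0.0119
```

```bash
python3 -c "
from go import *
pic('scene','h',(200,160,360,310),4)
go(b2w(-.145,-.005,.139),14.4)
"
```

```text
move [ 0.09  0.02 -8.63] twist 0.03 | t 11.73 pos [ 0.5577 -0.1178  0.14  ] yaw 14.5 w 0.012 F [-0.1  0.3 -0.5] q [-0.45  0.34  0.7   1.77 -0.24  1.12  0.58]
bay pos -0.0587 -0.0051
```

View pics/h_scene.png

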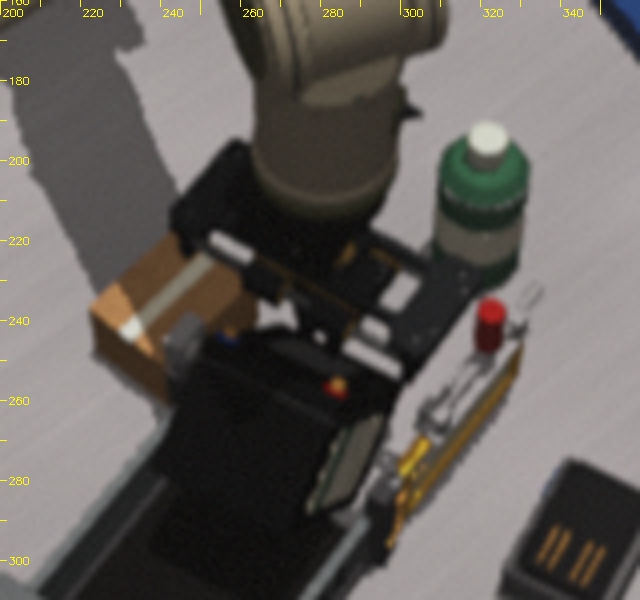

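Call:
drive_tool(motion=[[0, 0, 0, 0], [0, 0, 0, 0], [0, 0, 0, 0], [0, 0, 0, 0], [0, 0, 0, 0]])

```text
time: 12.15
ee_pos: [0.5577, -0.1167, 0.14]
eef_rot: [0.432, 0.559, -0.432, 0.559]
ft_force: [0.8, -0.0, 0.3]
width: 0.012
```

```bash
python3 -c "
from go import *
pic('scene','i',(180,160,340,310),4)
go(b2w(-.145,-.005,.139),14.4)
"
```

```text
move [ 0.1   0.   -8.53] twist 0.04 | t 12.2 pos [ 0.5577 -0.1168  0.14  ] yaw 14.6 w 0.012 F [ 0.5 -0.2 -0.4] q [-0.45  0.34  0.7   1.77 -0.24  1.12  0.58]
bay pos -0.0597 -0.0048
```

View pics/i_scene.png

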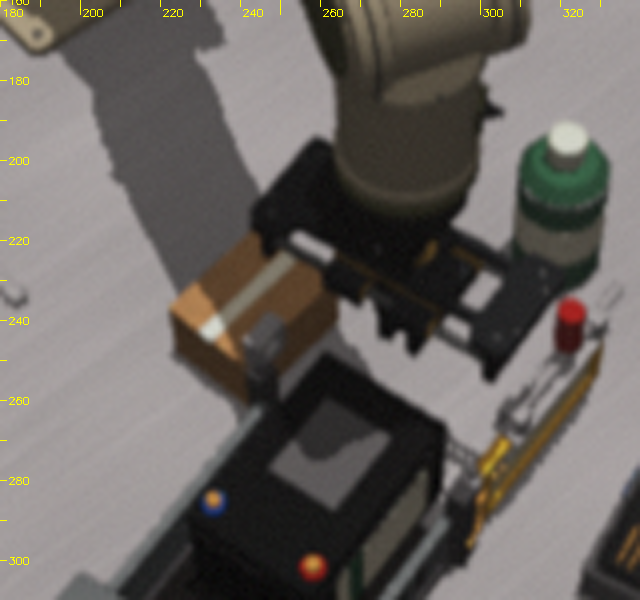

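```bash
python3 -c "
from go import *
w=back('scene',[[258,248.5],[288.5,266],[230.5,285],[255,302]],[.107,.107,.115,.115])
c,s=np.cos(bay[2]),np.sin(bay[2]);M=np.array([[c,s],[-s,c]]);print(((w[:,:2]-bay[:2])@M.T).round(4))
go(b2w(-.14,0,.25),104.4)
go(b2w(-.14,0,.25),-75.6)
"
```

```text
[[-0.021  -0.0506]
 [-0.0217  0.0456]
 [ 0.109  -0.0439]
 [ 0.1128  0.0343]]
move [-11.     0.5   -8.03] twist -17.96 | t 12.2 pos [ 0.5577 -0.1168  0.14  ] yaw 14.6 w 0.012 F [ 0.5 -0.2 -0.4] q [-0.45  0.34  0.7   1.77 -0.24  1.12  0.58]
bay pos -0.0597 -0.0048
move [-11.     0.5   -8.03] twist 18.04 | t 12.2 pos [ 0.5577 -0.1168  0.14  ] yaw 14.6 w 0.012 F [ 0.5 -0.2 -0.4] q [-0.45  0.34  0.7   1.77 -0.24  1.12  0.58]
bay pos -0.0597 -0.0048
```

Call:
drive_tool(motion=[[1.5, 0.2, 0.5, 0], [3.5, 0.2, 0.5, 0], [5, 0.2, 0.5, 0], [5, 0.2, 0.5, 0], [5, 0.2, 1, 0], [5, 0.2, 1.5, 0], [5, 0.2, 2, 0], [5, 0.2, 2.5, 0], [5, 0.2, 3, 0], [5, 0.2, 3.5, 0], [5, 0.2, 4, 0], [5, 0.2, 4.5, 0], [5, 0.2, 5, 0], [5, 0.2, 5.5, 0], [5, 0.2, 5.8, 0], [5, 0.2, 5.8, 0]])

```text
time: 13.53
ee_pos: [0.5749, -0.1729, 0.0908]
eef_rot: [0.433, 0.559, -0.432, 0.56]
ft_force: [-0.4, 2.1, 1.8]
width: 0.012
```

```bash
python3 -c "
from go import *
pic('scene','j',(180,180,340,330),4)
go(b2w(-.145,-.005,.139),14.4)
"
```

```text
move [ -4.84  -0.24 -14.4 ] twist 0.03 | t 13.58 pos [ 0.5748 -0.1729  0.0907] yaw 14.6 w 0.012 F [0.3 1.4 0.6] q [-0.31  0.47  0.67  1.73 -0.33  1.06  0.73]
bay pos -0.001 -0.0022
```

View pics/j_scene.png

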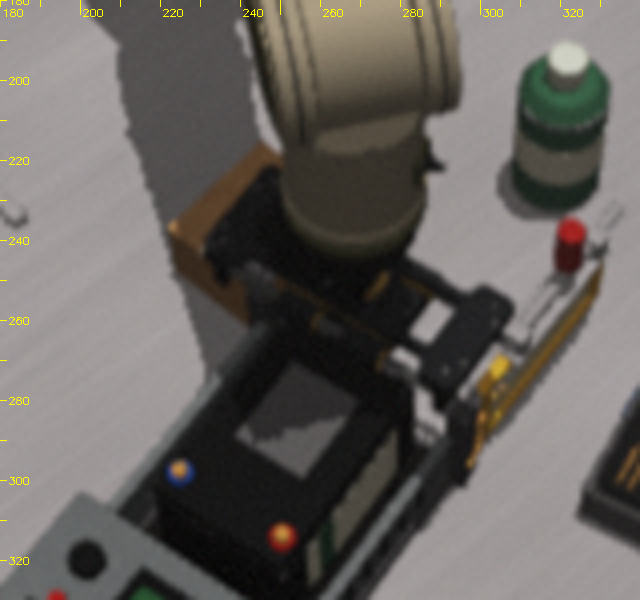

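```bash
python3 -c "
from go import *
w=back('scene',[[222,297.5],[247.5,314]],[.115,.115])
c,s=np.cos(bay[2]),np.sin(bay[2]);M=np.array([[c,s],[-s,c]]);print(((w[:,:2]-bay[:2])@M.T).round(4))
"
```

```text
[[ 0.1484 -0.0409]
 [ 0.149   0.0375]]
```

Call:
drive_tool(motion=[[0, 0, 0.3, 0], [0, 0, 0.6, 0], [0, 0, 0.6, 0], [0, 0, 0.6, 0]])

```text
time: 13.92
ee_pos: [0.576, -0.1782, 0.0902]
eef_rot: [0.433, 0.559, -0.432, 0.56]
ft_force: [-0.1, 2.8, 1.5]
width: 0.0119
```

Call:
drive_tool(motion=[[0, 0, -1, 0], [0, 0, -4, 0], [0, 0, -5, 0], [-4, 0, -5, 0], [-8, 0, -5, 0], [-12, 0, -5, 0], [-15, 0, -5, 0], [-15, 0, -5, 0], [-15, 0, -5, 0]])

```text
time: 14.67
ee_pos: [0.5638, -0.1301, 0.2417]
eef_rot: [0.433, 0.558, -0.432, 0.56]
ft_force: [0.1, 0.5, -0.6]
width: 0.012
```

```bash
python3 -c "
from go import *
pic('scene','k',(170,180,370,330),4)
g=1.63
L=lambda r_,z:b2w(-.012-r_*np.sin(g),.08-r_*np.cos(g),z)
go(L(.106,.24),14.4+np.degrees(1.63-np.pi/2)*-1)
print(proj('scene',[L(.106,.159),L(.106,.117)]))
"
```

```text
move [ 0.01  8.93 -7.18] twist 0.72 | t 14.72 pos [ 0.5631 -0.1298  0.2401] yaw 14.6 w 0.012 F [ 0.1 -0.5  0.7] q [-0.47  0.27  0.74  1.63 -0.19  1.32  0.56]
bay pos -0.0457 -0.0028
[[322.34778883 236.61704579]
 [321.24827453 245.08892069]]
```

View pics/k_scene.png

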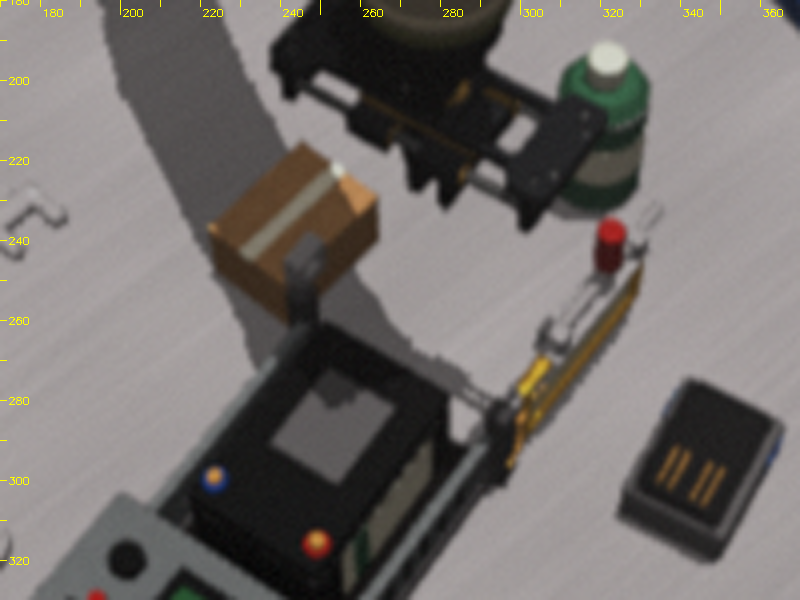

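Call:
drive_tool(motion=[[0, 3, -2, 0.7], [0, 6, -5, 0.7], [0, 8.9, -7.2, 0.7], [0, 8.9, -7.2, 0.7], [0, 8.9, -7.2, 0.7], [0, 8.9, -7.2, 0.7]], grip=80)

```text
time: 15.22
ee_pos: [0.6304, -0.0384, 0.2384]
eef_rot: [0.449, 0.546, -0.45, 0.545]
ft_force: [0.1, -0.8, 0.2]
width: 0.0439
```

```bash
python3 -c "
from go import *
pic('scene','l',(250,150,390,300),5);pic('top','l',(240,100,380,220),5)
g=1.63
L=lambda r_,z:b2w(-.012-r_*np.sin(g),.08-r_*np.cos(g),z)
go(L(.106,.143),11)
s=r.read_state();e=s['ee_pos'];M=R.from_quat(s['eef_rot']).as_matrix();print(proj('scene',[e+M@[.019,.03,0],e+M@[.019,-.03,0]]),proj('top',[e+M@[.019,.03,0],e+M@[.019,-.03,0]]))
"
```

```text
move [ 9.64  0.14 -0.14] twist -0.01 | t 15.32 pos [ 0.6304 -0.0394  0.2394] yaw 11.0 w 0.052 F [ 0.9 -0.7  0. ] q [-0.53  0.4   0.7   1.48 -0.26  1.36  0.37]
bay pos -0.1165 0.0849
[[333.3507766  229.65669525]
 [313.39474736 217.48247782]] [[284.95270726 128.48510649]
 [287.90920859 150.0000918 ]]
```

View pics/l_scene.png

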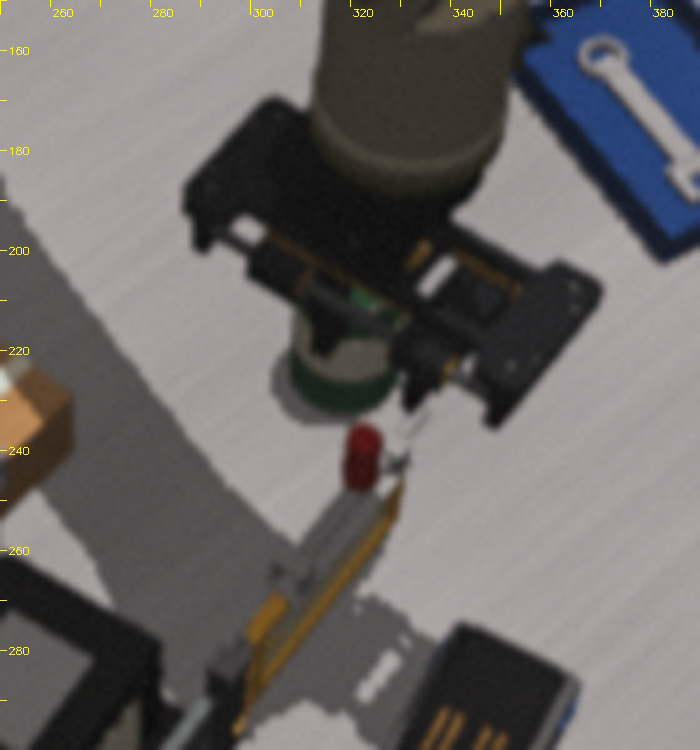

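View pics/l_top.png

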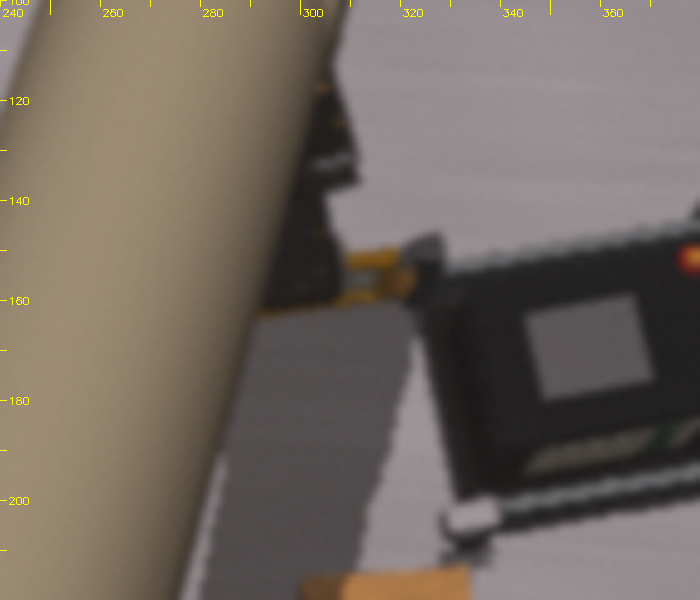

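Call:
drive_tool(motion=[[3, 0.1, -0.1, 0], [6, 0.1, -0.1, 0], [8.5, 0.1, -0.1, 0], [9.6, 0.1, -0.1, 0], [9.6, 0.1, -0.1, 0], [9.6, 0.1, -0.1, 0]])

```text
time: 15.82
ee_pos: [0.632, -0.0374, 0.1448]
eef_rot: [0.45, 0.546, -0.45, 0.546]
ft_force: [0.7, -0.0, 0.5]
width: 0.0597
```

Call:
drive_tool(motion=[[0, 0, 0, 0], [0, 0, 0, 0], [0, 0, 0, 0], [0, 0, 0, 0], [0, 0, 0, 0], [0, 0, 0, 0], [0, 0, 0, 0]], grip=255, force=40)

```text
time: 16.4
ee_pos: [0.632, -0.0367, 0.1441]
eef_rot: [0.449, 0.546, -0.449, 0.546]
ft_force: [-0.0, 0.1, -0.4]
width: 0.0213
```

```bash
python3 -c "
from go import *
pic('scene','m',(250,150,390,300),5)
go(b2w(0,0,0))
"
```

```text
move [14.41 -8.   12.37] twist 0 | t 16.45 pos [ 0.632  -0.0366  0.1441] yaw 11.1 w 0.0193 F [ 0.2 -0.1 -0.2] q [-0.51  0.48  0.66  1.59 -0.31  1.18  0.41]
bay pos -0.1188 0.0871
```

View pics/m_scene.png

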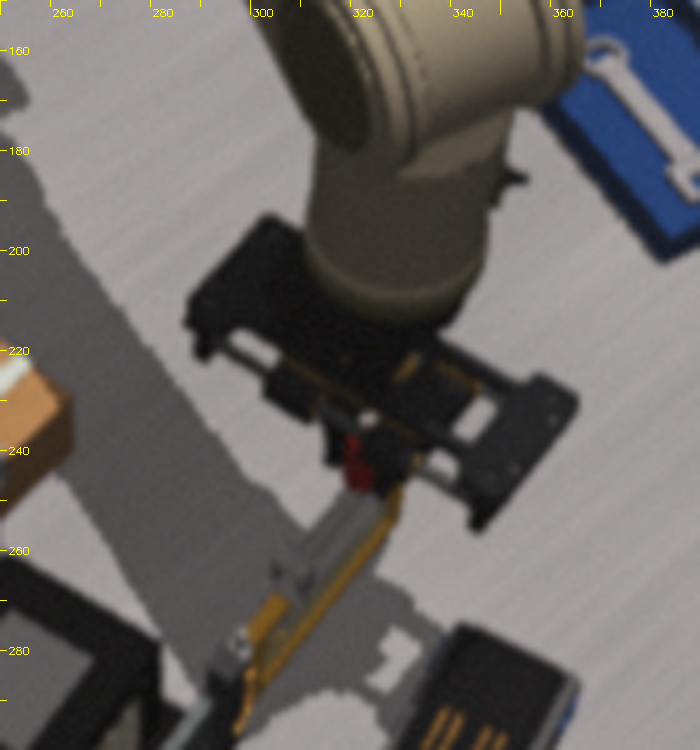

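Call:
drive_tool(motion=[[0, 0, 0.4, 0], [0, 0, 0.8, 0], [0, 0, 1.2, 0], [0, 0, 1.5, 0], [0, 0, 1.8, 0], [0, 0, 1.8, 0]])

```text
time: 16.95
ee_pos: [0.6356, -0.0554, 0.1441]
eef_rot: [0.45, 0.546, -0.45, 0.546]
ft_force: [2.2, -0.8, -1.0]
width: 0.0187
```

Call:
drive_tool(motion=[[0, 0, 0.1, 0], [0, 0, 0.2, 0], [0, 0, 0.3, 0], [0, 0, 0.3, 0]])

```text
time: 17.28
ee_pos: [0.636, -0.0574, 0.144]
eef_rot: [0.449, 0.546, -0.449, 0.546]
ft_force: [-0.0, 1.5, 1.5]
width: 0.0188
```

```bash
python3 -c "
from go import *
go(b2w(0,0,0))
h=b2w(-.012,.08,0);s=r.read_state();print(np.hypot(*(s['ee_pos'][:2]-h[:2])))
"
```

```text
move [14.4  -8.   10.25] twist 0 | t 17.28 pos [ 0.636  -0.0574  0.144 ] yaw 11.1 w 0.0188 F [-0.   1.5  1.5] q [-0.48  0.49  0.66  1.57 -0.32  1.19  0.44]
bay pos -0.0977 0.0858
0.08587621782420148
```

Call:
drive_tool(motion=[[0, 0, 0.1, 0], [0, 0, 0.2, 0], [0, 0, 0.3, 0], [0, 0, 0.3, 0]])

```text
time: 17.62
ee_pos: [0.6365, -0.0581, 0.1441]
eef_rot: [0.45, 0.547, -0.448, 0.545]
ft_force: [-3.7, 7.4, 4.9]
width: 0.0194
```

```bash
python3 -c "
from go import *
go(b2w(0,0,0))
h=b2w(-.012,.08,0);s=r.read_state();print(np.hypot(*(s['ee_pos'][:2]-h[:2])))
pic('scene','n',(250,150,390,300),5)
"
```

```text
move [14.38 -8.05 10.2 ] twist 0 | t 17.62 pos [ 0.6365 -0.0581  0.1441] yaw 11.2 w 0.0194 F [-3.7  7.4  4.9] q [-0.47  0.49  0.66  1.57 -0.32  1.19  0.45]
bay pos -0.0968 0.0861
0.08503614925193557
```

View pics/n_scene.png

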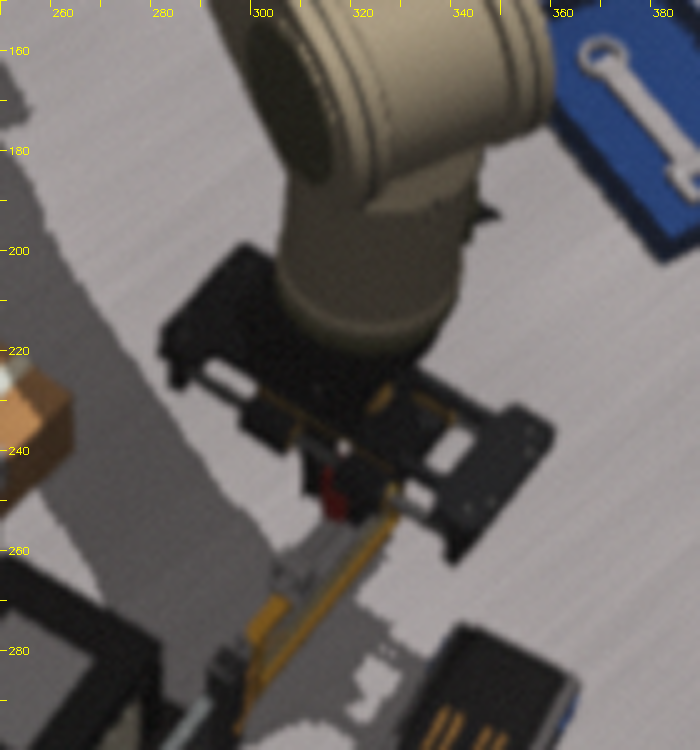

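Call:
drive_tool(motion=[[0, 0, -0.2, 0], [0, 0, -0.2, 0]])

```text
time: 17.83
ee_pos: [0.6363, -0.058, 0.1441]
eef_rot: [0.449, 0.546, -0.449, 0.546]
ft_force: [0.5, 2.5, 1.8]
width: 0.0192
```

```bash
cat > arc.py <<'E'
from go import *
import sys
def arc(g1,r1,n,g0=None):
    s=r.read_state();M=R.from_quat(s['eef_rot']).as_matrix();e=s['ee_pos']
    h=b2w(-.012,.08,0);w=e[:2]-h[:2];c,q=np.cos(bay[2]),np.sin(bay[2]);bx,by=c*w[0]+q*w[1],-q*w[0]+c*w[1]
    g=np.arctan2(-bx,-by);rr=np.hypot(bx,by);yaw=np.degrees(np.arctan2(M[1,1],M[0,1]))
    print('g',g,'r',rr,'yaw',yaw,'F',s['ft_force'],'w',s['width'],'t',s['time'],'q',s['joint_positions'].round(2))
    out=[]
    for i in range(1,n+1):
        a=g+(g1-g)*i/n;ra=rr+(r1-rr)*i/n
        P=b2w(-.012-ra*np.sin(a),.08-ra*np.cos(a),e[2]);d=M.T@(P-e)*100
        yt=14.43+90-np.degrees(a);out.append([0,round(d[1],2),round(d[2],2),round(-(yt-yaw)/5*i/n if 0 else -((yaw+(14.43+90-np.degrees(g1)-yaw)*i/n)-yaw)/5,2)])
    print(out)
if __name__=='__main__': arc(*map(float,sys.argv[1:3]),int(sys.argv[3]))
E
python3 arc.py 0.8 .0855 12
```

```text
g 1.6407772304231065 r 0.08517140612862964 yaw 11.100388160091084 F [0.52708776 2.47619582 1.7682957 ] w 0.019167135907453652 t 17.8333 q [-0.47  0.49  0.66  1.57 -0.32  1.19  0.44]
[[0, np.float64(-0.6), np.float64(0.01), np.float64(-0.79)], [0, np.float64(-1.19), np.float64(0.06), np.float64(-1.58)], [0, np.float64(-1.78), np.float64(0.16), np.float64(-2.37)], [0, np.float64(-2.36), np.float64(0.29), np.float64(-3.17)], [0, np.float64(-2.93), np.float64(0.47), np.float64(-3.96)], [0, np.float64(-3.49), np.float64(0.69), np.float64(-4.75)], [0, np.float64(-4.03), np.float64(0.94), np.float64(-5.54)], [0, np.float64(-4.55), np.float64(1.23), np.float64(-6.33)], [0, np.float64(-5.06), np.float64(1.56), np.float64(-7.12)], [0, np.float64(-5.53), np.float64(1.92), np.float64(-7.92)], [0, np.float64(-5.98), np.float64(2.31), np.float64(-8.71)], [0, np.float64(-6.4), np.float64(2.74), np.float64(-9.5)]]
```

Call:
drive_tool(motion=[[0, -0.6, 0, -0.8], [0, -1.2, 0.05, -1.6], [0, -1.8, 0.15, -2.4], [0, -2.35, 0.3, -3.2], [0, -2.95, 0.45, -4], [0, -3.5, 0.7, -4.75], [0, -4.05, 0.95, -5.5], [0, -4.55, 1.25, -6.3], [0, -5.05, 1.55, -7.1], [0, -5.55, 1.9, -7.9], [0, -6, 2.3, -8.7], [0, -6.4, 2.75, -9.5], [0, -6.4, 2.75, -9.5]])

```text
time: 18.92
ee_pos: [0.5784, -0.0985, 0.1441]
eef_rot: [0.191, 0.681, -0.191, 0.681]
ft_force: [1.0, 3.4, -0.2]
width: 0.0192
```

```bash
python3 -c "
from go import *
pic('scene','o',(230,170,370,310),5)"; python3 arc.py 0 .086 12
```

```text
g 0.79410478832238 r 0.0851740828844639 yaw 58.47222217602534 F [1.76353192 2.15530975 0.29508178] w 0.018928277050555223 t 18.9667 q [-0.35  0.35  0.54  1.71 -0.2   1.13  1.26]
[[0, np.float64(-0.56), np.float64(0.02), np.float64(-0.77)], [0, np.float64(-1.13), np.float64(0.07), np.float64(-1.53)], [0, np.float64(-1.68), np.float64(0.16), np.float64(-2.3)], [0, np.float64(-2.23), np.float64(0.29), np.float64(-3.06)], [0, np.float64(-2.77), np.float64(0.45), np.float64(-3.83)], [0, np.float64(-3.3), np.float64(0.65), np.float64(-4.6)], [0, np.float64(-3.82), np.float64(0.89), np.float64(-5.36)], [0, np.float64(-4.32), np.float64(1.15), np.float64(-6.13)], [0, np.float64(-4.8), np.float64(1.45), np.float64(-6.89)], [0, np.float64(-5.26), np.float64(1.79), np.float64(-7.66)], [0, np.float64(-5.7), np.float64(2.15), np.float64(-8.43)], [0, np.float64(-6.11), np.float64(2.54), np.float64(-9.19)]]
```

View pics/o_scene.png

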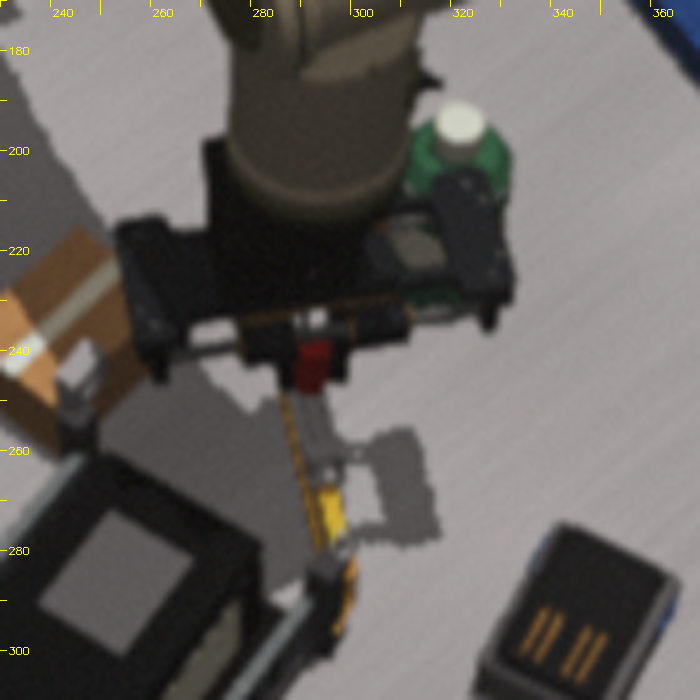

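Gate half closed, grip held. Continue to shut.

Call:
drive_tool(motion=[[0, -0.55, 0, -0.8], [0, -1.15, 0.05, -1.55], [0, -1.7, 0.15, -2.3], [0, -2.25, 0.3, -3.05], [0, -2.75, 0.45, -3.85], [0, -3.3, 0.65, -4.6], [0, -3.8, 0.9, -5.35], [0, -4.3, 1.15, -6.15], [0, -4.8, 1.45, -6.9], [0, -5.25, 1.8, -7.65], [0, -5.7, 2.15, -8.4], [0, -6.1, 2.55, -9.2], [0, -6.1, 2.55, -9.2]])

```text
time: 20.05
ee_pos: [0.5685, -0.1636, 0.144]
eef_rot: [-0.089, 0.702, 0.09, 0.701]
ft_force: [-3.0, 3.7, 5.0]
width: 0.0187
```

```bash
python3 -c "
from go import *
pic('scene','p',(210,190,330,310),5)"; python3 arc.py 0 .086 2
```

```text
g 0.0022839653414331003 r 0.08597215361002335 yaw 104.34905866174853 F [-4.21498223  2.59959007  5.60903035] w 0.018943652146985852 t 20.1 q [-0.15  0.35  0.44  1.69 -0.16  1.14  2.15]
[[0, np.float64(-0.01), np.float64(-0.0), np.float64(-0.01)], [0, np.float64(-0.02), np.float64(-0.0), np.float64(-0.02)]]
```

View pics/p_scene.png

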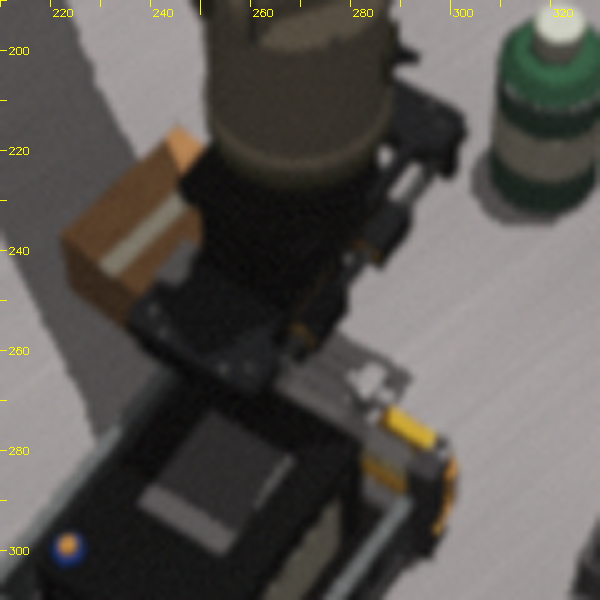

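Call:
drive_tool(motion=[[0, -0.15, 0, 0], [0, -0.3, 0, 0], [0, -0.3, 0, 0], [0, -0.3, 0, 0]])

```text
time: 20.43
ee_pos: [0.5688, -0.1646, 0.144]
eef_rot: [-0.088, 0.702, 0.089, 0.701]
ft_force: [-5.2, 4.6, 7.0]
width: 0.0188
```

```bash
python3 arc.py 0 .086 2
```

```text
g -0.016529779062060285 r 0.08594753692102391 yaw 104.38927150224669 F [-5.24054408  4.60827437  7.04200899] w 0.01878498227109347 t 20.4333 q [-0.15  0.35  0.44  1.69 -0.16  1.14  2.15]
[[0, np.float64(0.07), np.float64(-0.0), np.float64(-0.0)], [0, np.float64(0.14), np.float64(-0.01), np.float64(-0.01)]]
```

Call:
drive_tool(motion=[[0, 0, -0.3, 0], [0, 0, -0.6, 0], [0, 0, -0.9, 0], [0, 0, -1.2, 0], [0, 0, -1.5, 0], [0, 0, -1.8, 0], [0, 0, -1.8, 0]])

```text
time: 21.02
ee_pos: [0.552, -0.1686, 0.1439]
eef_rot: [-0.088, 0.701, 0.089, 0.702]
ft_force: [-2.5, 6.8, 3.8]
width: 0.0191
```

```bash
python3 arc.py 0 .086 2
```

```text
g -0.010724281364520269 r 0.10327022068296113 yaw 104.4208819778838 F [-2.53455663  6.76857732  3.84203952] w 0.01905670441750693 t 21.0167 q [-0.15  0.32  0.44  1.73 -0.15  1.13  2.16]
[[0, np.float64(0.06), np.float64(0.86), np.float64(-0.0)], [0, np.float64(0.11), np.float64(1.73), np.float64(-0.0)]]
```

Moving freely past the keeper's edge (throw ~0.018). Continue to the stop.

Call:
drive_tool(motion=[[0, 0, -0.3, 0], [0, 0, -0.6, 0], [0, 0, -0.9, 0], [0, 0, -1.2, 0], [0, 0, -1.5, 0], [0, 0, -1.7, 0], [0, 0, -1.9, 0], [0, 0, -2, 0], [0, 0, -2, 0]])

```text
time: 21.77
ee_pos: [0.5345, -0.173, 0.144]
eef_rot: [-0.089, 0.7, 0.089, 0.703]
ft_force: [7.3, 6.6, -3.0]
width: 0.0191
```

```bash
python3 arc.py 0 .086 2; python3 -c "
from go import *
pic('scene','q',(210,190,330,310),5)"
```

```text
g -0.008234508997484704 r 0.12133349781320027 yaw 104.48152206952416 F [ 7.28681043  6.61197398 -2.95842021] w 0.019132013738718416 t 21.7667 q [-0.15  0.28  0.45  1.78 -0.14  1.11  2.17]
[[0, np.float64(0.06), np.float64(1.77), np.float64(0.01)], [0, np.float64(0.1), np.float64(3.53), np.float64(0.01)]]
```

View pics/q_scene.png

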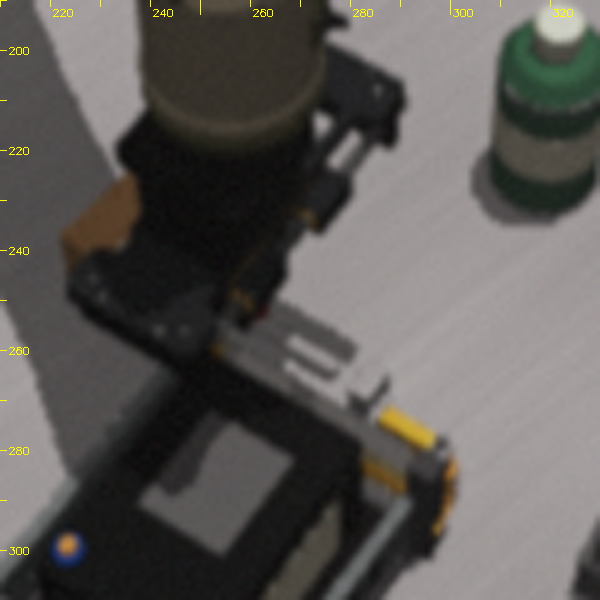

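Call:
drive_tool(motion=[[0, 0, -0.15, 0], [0, 0, -0.3, 0], [0, 0, -0.3, 0]])

```text
time: 22.07
ee_pos: [0.534, -0.1724, 0.1441]
eef_rot: [-0.089, 0.699, 0.09, 0.704]
ft_force: [20.5, 7.7, -12.5]
width: 0.0191
```

```bash
python3 arc.py 0 .086 2
```

```text
g -0.002744654553780985 r 0.1216287607844129 yaw 104.5760077308273 F [ 20.46569891   7.72076841 -12.50713895] w 0.019057195032315313 t 22.0667 q [-0.15  0.27  0.45  1.78 -0.14  1.11  2.17]
[[0, np.float64(0.01), np.float64(1.78), np.float64(0.01)], [0, np.float64(0.02), np.float64(3.56), np.float64(0.03)]]
```

Call:
drive_tool(motion=[[0, 0, 0.2, 0], [0, 0, 0.3, 0], [0, 0, 0.3, 0]])

```text
time: 22.32
ee_pos: [0.5345, -0.1728, 0.144]
eef_rot: [-0.089, 0.701, 0.09, 0.702]
ft_force: [6.9, 7.0, -1.3]
width: 0.0189
```

Call:
drive_tool(motion=[[0, 0, 0, 0], [0, 0, 0, 0], [0, 0, 0, 0], [0, 0, 0, 0], [0, 0, 0, 0], [0, 0, 0, 0]], grip=100)

```text
time: 22.82
ee_pos: [0.5325, -0.1757, 0.1439]
eef_rot: [-0.089, 0.702, 0.089, 0.701]
ft_force: [0.4, -0.5, -0.2]
width: 0.0489
```

Call:
drive_tool(motion=[[-1, 0, 0, 0], [-3, 0, 0, 0], [-6, 0, 0, 0], [-10, 0, 0, 0], [-14, 0, 0, 0], [-14, 10, 0, 0], [-14, 16, 0, 0], [-14, 22, 0, 0], [-14, 25, 0, 0], [-14, 25, 0, 0], [-14, 25, 0, 0], [-14, 25, 0, 0], [-14, 25, 0, 0], [-14, 25, 0, 0]])

```text
time: 23.98
ee_pos: [0.4699, 0.0658, 0.2847]
eef_rot: [-0.09, 0.701, 0.089, 0.702]
ft_force: [0.3, -1.9, -0.2]
width: 0.0527
```

```bash
python3 -c "
from go import *
pic('scene','r',(170,190,370,340),4);pic('top','r',(240,110,430,230),4)"
```

View pics/r_scene.png

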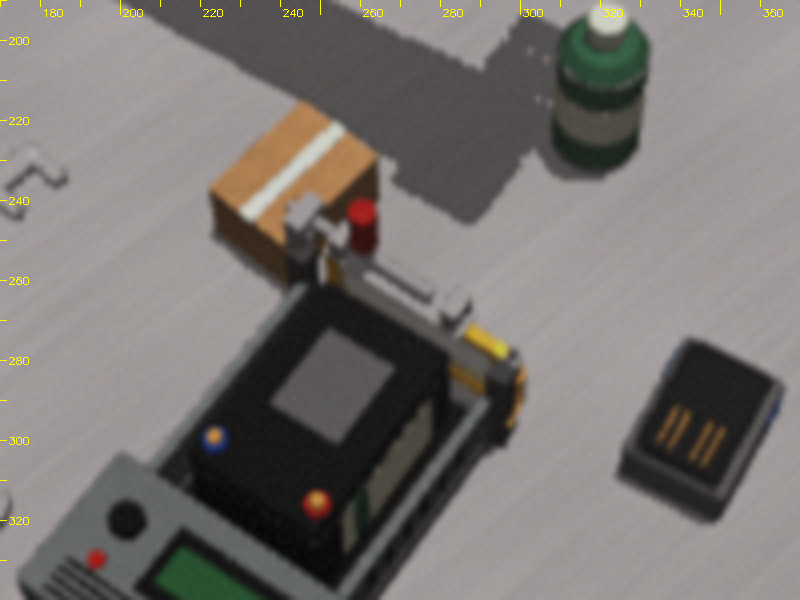

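View pics/r_top_full.png

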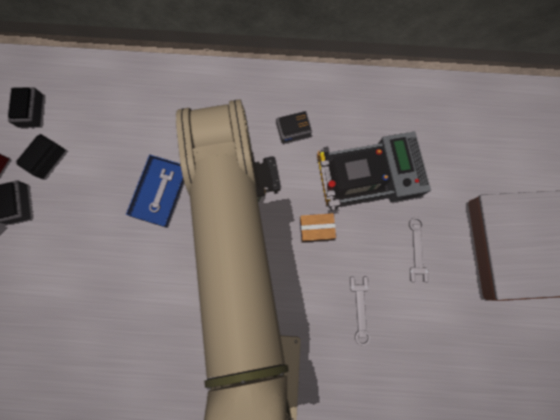

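```bash
python3 -c "
from go import *
w=back('scene',[[260.5,242.5]],[.159]);c,s=np.cos(bay[2]),np.sin(bay[2]);M=np.array([[c,s],[-s,c]]);b=((w[:,:2]-bay[:2])@M.T)[0];print(b,'r',np.hypot(b[0]+.012,b[1]-.08))
w=back('scene',[[223.5,299.5],[249,315.5]],[.115]*2);print((w[:,:2]-bay[:2])@M.T)
r.close_job()"
```

```text
[-0.0145749  -0.03632051] r 0.11634901013926358
[[ 0.15066269 -0.03447492]
 [ 0.15015541  0.04279074]]
the job is handed in; nothing more can be done
```

The whole job was carried out in the order asked and handed in after about 24 s of the 72 s allowed.

- **Spanner:** I took it from the bay and laid it in the blue tray. The last pictures show it flat inside.
- **Battery:** I tipped it over the deck edge, and it lies with its terminals up. I then pushed it in. By the picture its near end is about 16 mm inside the deck's front edge, clear of the gate.
- **Gate and bolt:** I drew the bolt back to its stop and swung the gate shut. I held it there and pushed the bolt until it met its stop, at about 20 N. The hand measured about 36 mm of travel against the full 35 mm.
- **After letting go:** Over about a second with nothing touching it, the gate stayed shut with the rod in the keeper.
- **Other things:** The carton, spray can and tool pack look unmoved.

**Checks that disagreed:**
- My picture estimate of the red grip after release was about 116 mm from the hinge, while the arm's measurement was about 121 mm. I put this down to camera reading error, and the contact with the stop supports fully home.
- The force needed to hold the gate shut read about 4 to 6 N, lower than the 9 N stated.

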